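# Load the tile marking rack, latch its keeper and mark the batch

## Robot

A 6-joint arm with a two-finger parallel gripper is mounted at the origin on a cart in front of the work surface, level with it; the furniture and walls round the work are solid. World frame = base frame: x ahead of the robot, y to its left, z up, the work surface at z = 0. Lengths are in mm, angles in rad, forces in N, time in s.
With the tool pointing down it reaches from about 275 to 750 mm from the base axis. Payload 10.2 kg.
Tool frame: the origin (TCP) lies midway between the tips of the shut fingers; the grasp point (between the pads) lies 19 mm behind it (ctrl.grip_depth is the distance from the TCP to the grasp point, in mm); y points along the fingers, x is the direction in which the jaws open and shut, and the axes are right-handed (so a half turn about y gives the same grasp; the last joint's range is limited). The gripper opens to 85 mm and grips with 20 to 120 N. Pads are 22 mm wide; open, the fingers measure 114 mm over their backs; the gripper's body (76 mm by 85 mm) begins 54 mm behind the grasp point. The pads swing forward as they close: fully open they stand 13 mm farther back than shut.
Start: joints at [-0.223, 0.313, 1.498, -0, 1.331, -0.223], TCP at [525.006, -0.013, 231.294] pointing down, gripper open.
Joint ranges: [-2.94, 2.94], [-0.97, 2.17], [0.19, 2.56], [-1.23, 4.37], [0.02, 3.11], [-2.88, 2.88]. Speed limits (rad/s): [2.39, 2.39, 3.01, 3.14, 3.14, 3.14].

## Interface

Orientations are given as a unit quaternion [w, x, y, z].
In Python, from rig import ctrl gives the robot as it stands. The module is installed in compiled form; this text tells all that it offers.
- The arm moves only by the tool drive_tool, never from a script. Its arguments are lists of equal length, an entry for each row: "gripper": the closure, from 0 (fully open) to 1 (shut); "offset": the shift along the tool's x, y, z in m, a list of three; "turn": the turn about the tool's y in degrees. In form: {"gripper": [gripper, ...], "offset": [[tx, ty, tz], ...], "turn": [turn, ...]}. A call has 1 to 20 rows; each row shifts and turns the commanded pose from where the row before left it, along the tool's axes as they then stand; what a row does not reach is not made up. A row lasts 1/12 s, in which the tool goes at most 41.7 mm and 7.16 degrees, less where a joint would pass 70% of its speed; a pose out of reach is approached as far as the arm can. A call is refused whole if a number of a shift passes 0.0417 or a number of a turn 7.16, either way. A call with a gripper value outside its range is refused whole. The fingers move at their own pace and stop on an object; "force" is the grip in N (left out, the last holds). Time passes only in rows, so rows that do not move let the fingers close. It gives the time, the measured TCP pose, the force and the opening at its end, in the units of the state.
- ctrl.sense(): the state, without advancing time (a new reading comes with each control period).
- ctrl.capture(name): name is "scene" or "side" or "wrist"; returns (picture, depth): 400x640x3 uint8, red, green, blue; 400x640 float32, mm along the optical axis (not along the pixel's ray), 0 where there is no reading.
- ctrl.camera_params(name): a dict with "fovy" (degrees; the focal length in pixels is half the picture's height over the tangent of half this angle, whatever the lens; pixels are square), "cx", "cy" (the principal point, pixels), "view" (4x4, takes a point from world to camera coordinates); the wrist camera has in their place "tool_from_camera" (4x4, takes a point from camera to tool coordinates, whose origin is the TCP and whose axes are the tool frame's). Camera axes: x right, y down, z forward; pixel columns grow to the right and rows downward; lengths in mm; the calibration is good to about 2 mm. A picture is of the moment at which its call begins: read the wrist's pose just before it. camera_params takes no time and is no camera call.
- ctrl.finish_job(): hands the job in, once; it reports no verdict.
Trained networks look in the newest picture that a camera, given by its name, has taken for a name from the list of things; names that differ only in an ending like _2 or _b are one class to them, and where a whole thing is asked for, a point or a joint stands for the part that bears it (a point fixed in the world has none). Each returns a list of dicts, best first, with "score" (0 to 1); they miss things now and then, are a little off and sometimes report something else, mostly with a low value. They report only what shows in the picture. A call takes as long as a camera call. They do not tell look-alikes from the thing itself.
- ctrl.boxes_of(camera, query): "centre" ([x, y, z] in mm, in the coordinates of the camera as it stood for that picture, good to about 4 mm: the middle of the surface that is visible of it).
- ctrl.regions_of(camera, query): "mask" (400x640 bool, what is visible of it).
- ctrl.pinpoint(camera, query): "centre" ([x, y, z] in mm, in the coordinates of the camera as it stood for that picture, good to about 4 mm: a listed point, or the origin of a listed thing).
The state is a dict: "time_s": time; "joints": joint angles; "dq": joint speeds; "tau": joint torques, N m; "eef_pos": TCP position; "ee_rot": TCP orientation; "force": force on the tool from outside, world axes, zero at the start; "wrist_torque": the same for the moment, N m; "grip_width": opening from 0.0 (shut) to 1.0 (fully open).
Only numpy, scipy, OpenCV 4.12 (cv2) and the standard library are available. Lean on these libraries where they do the work, as an engineer would, in place of code of your own. Each camera call takes 0.05 s, during which the arm holds its last target.

## Task

Load every standing terracotta test tile that is on the table into the slots of the marking rack, one to a slot: hook the long toe in under the metal lip at an angle, then straighten the tile until it is upright with its foot flat on the bed (swing the keeper bar up out of the way first). When all are in, swing the keeper bar down until it rests in its catch, then push the black marking plunger fully down and let it come up again. Leave the pots and tools round about where they are.

Things in the scene. Friction and masses are not known exactly. Their poses are not given: they have to be found in the camera images.
- rack: Marking rack, fixed: low wooden bed 76 x 335 mm with three slots 54 mm apart in a row. Origin on the table under the middle of the row; x away from the robot, y along the row (left), z up. In its axes (mm): bed floor z=6; rear curb x 18..30, top z=12; metal lip on the robot's side over x -41..-11, underside z=17.5, top z=23.5; stop under the lip at x=-32.5. Plunger housing 38 mm square at x=10, y=-162
- keeper (a joint): Steel keeper bar, 12 mm high, 7 mm thick, hinged at the rack's +y end; swings in the rack's upright y-z plane at rack x=-10 mm, just on the robot's side of the seated blades. 0 rad = level in the bottom of its catch fork (rack y=-91; hard stop); grows as the free end is lifted; 1.57 straight up, 1.65 hard stop; its free end then stands 0.28 m above the table. Stiff hinge (0.2 N m): stays where left. Part-way down it is over the slots
- keeper_knob (a point): Grip point on the axis of the keeper's wooden knob: a pin 16 mm thick, 42 mm long, sticking out to rack -x, parallel to the hinge axis and 230 mm from it, so that it turns between the fingers as the bar swings. The point is 30 mm in front (-x) of the bar's middle plane; 42 mm above the table when closed
- keeper_hinge (a point): Point on the keeper's hinge axis (axis along rack x), 30 mm in front of the bar's middle plane, thus in the same upright plane as keeper_knob, at rack x=-40, y=125 mm, 42 mm above the table
- plunger (a joint): Marking plunger at the rack's -y end: sprung, pushed straight down. 0 = up (at rest), 0.014 m = fully down (hard stop). About 2 N to start, 8 N fully down; it springs back up by itself
- plunger_top (a point): Centre of the top of the plunger's black round cap, 30 mm across, 82 mm above the table when at rest
- slot_1 (a point): left (+y) slot: where a seated tile's mid point is, 43.5 mm above the table, rack axes. Toe towards the robot. Too low for an upright tile to drop or slide in: lean its top about 22 degrees to the robot, push the toe slantwise between curb and lip, under the lip, then straighten; the heel drops in front of the curb. Cheeks (top z=17.5) leave 41 mm for the 36 mm tile. Any tile, any slot
- slot_2 (a point): middle slot: where a seated tile's mid point is, 43.5 mm above the table, rack axes. Toe towards the robot. Too low for an upright tile to drop or slide in: lean its top about 22 degrees to the robot, push the toe slantwise between curb and lip, under the lip, then straighten; the heel drops in front of the curb. Cheeks (top z=17.5) leave 41 mm for the 36 mm tile. Any tile, any slot
- slot_3 (a point): right (-y) slot: where a seated tile's mid point is, 43.5 mm above the table, rack axes. Toe towards the robot. Too low for an upright tile to drop or slide in: lean its top about 22 degrees to the robot, push the toe slantwise between curb and lip, under the lip, then straighten; the heel drops in front of the curb. Cheeks (top z=17.5) leave 41 mm for the 36 mm tile. Any tile, any slot
- stand_tile_1_mid (a point): Middle of the blade of a self-standing terracotta test tile (60 g): upright blade 8 mm thick (x), 36 wide (y), 75 tall over all, pinched from above across its 8 mm; flat foot 8 mm thick, 36 wide, reaching 31 mm forward (long toe, -x) and 15 mm back (heel, +x) from the blade's middle plane. The point is 37.5 mm above the underside; z up. All alike; two or three are present
- stand_tile_2_mid (a point): Middle of the blade of a self-standing terracotta test tile (60 g): upright blade 8 mm thick (x), 36 wide (y), 75 tall over all, pinched from above across its 8 mm; flat foot 8 mm thick, 36 wide, reaching 31 mm forward (long toe, -x) and 15 mm back (heel, +x) from the blade's middle plane. The point is 37.5 mm above the underside; z up. All alike; two or three are present
- stand_tile_3_mid (a point): Middle of the blade of a self-standing terracotta test tile (60 g): upright blade 8 mm thick (x), 36 wide (y), 75 tall over all, pinched from above across its 8 mm; flat foot 8 mm thick, 36 wide, reaching 31 mm forward (long toe, -x) and 15 mm back (heel, +x) from the blade's middle plane. The point is 37.5 mm above the underside; z up. All alike; two or three are present
- bisque_beaker: Bystander: grey bisque beaker, 65 mm across, 83 mm tall. Origin at the centre of its underside. Leave where it is
- tea_mug: Bystander: cream tea mug, 92 mm tall. Origin at the centre of its underside. Leave where it is
- pinch_pot: Bystander: grey pinch pot, 68 mm across, 49 mm tall. Origin at the centre of its underside. Leave where it is
- salt_dish: Bystander: small white dish, 68 mm across, 27 mm tall. Origin at the centre of its underside. Leave where it is
- wood_rib: Bystander: flat wooden rib, 62 x 96 x 8 mm, lying on the table. Origin at the centre of its underside. Leave where it is
Things that resemble listed ones, but are neither listed nor needed, are in the scene too. Leave any purple look-alike of the part that bears stand_tile_2_mid alone.

How it is judged (in metres and radians):
On the way, in this order (a step that is already met when the one before it is completed fails the run):
1. every tile present is seated upright in a slot of the rack, toe under the lip ((distance between stand_tile_1_mid and slot_1 below 0.0055 m or distance between stand_tile_1_mid and slot_2 below 0.0055 m or distance between stand_tile_1_mid and slot_3 below 0.0055 m) and angle between each of stand_tile_1_mid, stand_tile_2_mid, stand_tile_3_mid's own z axis and vertical below 0.07 rad and (distance between stand_tile_2_mid and slot_1 below 0.0055 m or distance between stand_tile_2_mid and slot_2 below 0.0055 m or distance between stand_tile_2_mid and slot_3 below 0.0055 m) and (distance between stand_tile_3_mid and slot_1 below 0.0055 m or distance between stand_tile_3_mid and slot_2 below 0.0055 m or distance between stand_tile_3_mid and slot_3 below 0.0055 m)), for 0.2 s.
2. the keeper is down in its catch with the tiles seated (all of step 1 and value of joint keeper below 0.05 rad), for 0.2 s.
3. the plunger is pushed fully down with the keeper closed (value of joint plunger above 0.0125 m and value of joint keeper below 0.05 rad), for 0.1 s.
At the end, for the whole second after the job is handed in: Every tile present stands in a slot (its mid point within 5.5 mm of the slot's point, upright within 0.07 rad); the keeper is within 0.05 rad of its stop in the catch; the plunger has been fully down (over 12.5 mm) after the keeper was closed, and is up again (under 3 mm) (all of step 2 and value of joint plunger below 0.003 m); the robot touches nothing.
It fails at once if the bisque beaker is shifted by more than 3 cm or tipped over (distance of bisque_beaker from where it was at the start of the episode above 0.03 m or angle between bisque_beaker's own z axis and vertical above 0.5 rad).
It fails at once if the tea mug is shifted by more than 3 cm or tipped over (distance of tea_mug from where it was at the start of the episode above 0.03 m or angle between tea_mug's own z axis and vertical above 0.5 rad).
It fails at once if the pinch pot is shifted by more than 3 cm or tipped over (distance of pinch_pot from where it was at the start of the episode above 0.03 m or angle between pinch_pot's own z axis and vertical above 0.5 rad).
It fails at once if the salt dish is shifted by more than 3 cm or tipped over (distance of salt_dish from where it was at the start of the episode above 0.03 m or angle between salt_dish's own z axis and vertical above 0.5 rad).
It fails at once if the wood rib is shifted by more than 3 cm or tipped over (distance of wood_rib from where it was at the start of the episode above 0.03 m or angle between wood_rib's own z axis and vertical above 0.5 rad).
Of stand_tile_1, stand_tile_2, stand_tile_3 only 2 to 3 are there at a start; the rules pass over those that are not, and their reading is None.
At some moment in a run one of stand_tile_1, stand_tile_2, stand_tile_3 may be knocked a few centimetres aside while the robot is not near it.
It also fails if it takes over 210 s, if anything falls off the work surface, if the arm or the gripper's body presses on something with over 40 N, if the wrist force passes 120 N, or if a joint passes its speed limit or range.

## Working session

There is one attempt and no reset: what is moved stays moved. The work goes in short steps, Python scripts to look and compute and a tool call to move; the robot and the scene stay as the last step left them, time stands still between calls to the robot, and variables do not carry over. Pictures are saved under pics/ and viewed, and the job is handed in when it is done.

Besides the shell and the picture viewer there is one more tool, called after "Emit:" by a JSON object that holds its "op" and its "data", one argument or row to a line. drive_tool: Moves the arm, as the interface text tells. Its arguments: {"type":"object","properties":{"gripper":{"type":"array","items":{"type":"number"}},"offset":{"type":"array","items":{"type":"array","items":{"type":"number"}}},"turn":{"type":"array","items":{"type":"number"}},"force":{"type":"number"}},"required":["gripper","offset","turn"]}

```bash
mkdir -p pics; ls; cat > h.py <<'E'
import numpy as np, cv2
from rig import ctrl
from scipy.spatial.transform import Rotation as R
def T_tool():
    s=ctrl.sense(); q=s['ee_rot']; T=np.eye(4); T[:3,:3]=R.from_quat([q[1],q[2],q[3],q[0]]).as_matrix(); T[:3,3]=s['eef_pos']; return T
def cam2world(name,T=None):
    p=ctrl.camera_params(name)
    if 'view' in p: return np.linalg.inv(np.array(p['view']))
    return (T if T is not None else T_tool())@np.array(p['tool_from_camera'])
def K(name):
    p=ctrl.camera_params(name); f=200/np.tan(np.radians(p['fovy'])/2); return f,p['cx'],p['cy']
def w(M,c): return (M@np.append(np.array(c,float),1))[:3]
def cloud(name,depth,M):
    f,cx,cy=K(name); v,u=np.mgrid[:400,:640]
    P=np.stack([(u-cx)/f*depth,(v-cy)/f*depth,depth],-1)
    return P@M[:3,:3].T+M[:3,3]
def save(n,rgb): cv2.imwrite('pics/'+n+'.png',rgb[...,::-1])
E
python3 - <<'E'
from h import *
s=ctrl.sense(); print(s)
for n in ['scene','side','wrist']:
    M=cam2world(n); rgb,d=ctrl.capture(n); save(n+'0',rgb); np.save(n+'0.npy',d)
    print(n,ctrl.camera_params(n))
    if n!='wrist':
        for q in ['rack','keeper_knob','keeper_hinge','plunger_top','slot_1','stand_tile_1_mid','bisque_beaker','tea_mug','pinch_pot','salt_dish','wood_rib']:
            for r in ctrl.pinpoint(n,q): print(q,round(r['score'],2),w(M,r['centre']).round(0))
E
```

```text
pics
{'time_s': 0.0, 'joints': array([-2.23396032e-01,  3.13466029e-01,  1.49846992e+00, -3.37993482e-06,
        1.33096979e+00, -2.23408342e-01]), 'dq': array([-1.75556089e-03, -1.93926028e-03, -9.99715098e-04,  6.46505755e-04,
        2.59543697e-03,  9.32675356e-05]), 'tau': array([-5.78409599e-04, -4.12261176e+01, -2.59742296e+01, -3.58453699e-04,
        4.11797926e-03, -1.23038126e-05]), 'eef_pos': array([5.24738396e+02, 4.84911982e-02, 2.30714509e+02]), 'ee_rot': array([ 7.07208349e-01, -7.07004908e-01,  4.48326447e-04,  4.57600285e-04]), 'force': array([ 0.76786338, -0.37377484,  0.38166726]), 'wrist_torque': array([ 0.07166162, -0.03278717, -0.04591976]), 'grip_width': 0.9957956493433175}
scene {'fovy': 45.79466219096451, 'cx': 317.2125734903098, 'cy': 201.0400774419977, 'view': array([[ 5.36961449e-01, -8.43576482e-01,  7.14988350e-03,
        -3.01318814e+02],
       [-3.58403085e-01, -2.35790270e-01, -9.03299605e-01,
         2.80628127e+02],
       [ 7.63688177e-01,  4.82474524e-01, -4.28950699e-01,
         9.04731513e+02],
       [ 0.00000000e+00,  0.00000000e+00,  0.
[... 1269 characters left out ...]
tile_1_mid 0.55 [560. -63.  41.]
bisque_beaker 0.72 [746. 139.  -1.]
tea_mug 0.59 [769. -51.  -1.]
tea_mug 0.4 [569.  44.  40.]
pinch_pot 0.56 [601. 260.  -2.]
pinch_pot 0.29 [461. -60.  -4.]
salt_dish 0.62 [439.  62.  -6.]
wood_rib 0.9 [461. -60.  -4.]
wrist {'fovy': 71.62936850003953, 'cx': 316.1695900435149, 'cy': 205.43038751441304, 'tool_from_camera': array([[ 9.99999788e-01,  3.68077685e-04, -5.36577549e-04,
         1.17191976e-01],
       [ 6.23024995e-04, -3.03730537e-01,  9.52757772e-01,
        -1.43244854e+02],
       [ 1.87713888e-04, -9.52757905e-01, -3.03730702e-01,
         7.87616683e+01],
       [ 0.00000000e+00,  0.00000000e+00,  0.00000000e+00,
         1.00000000e+00]])}
```

View pics/scene0.png

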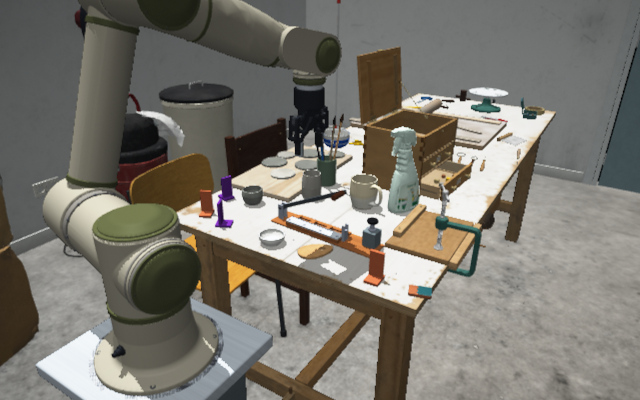

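View pics/side0.png

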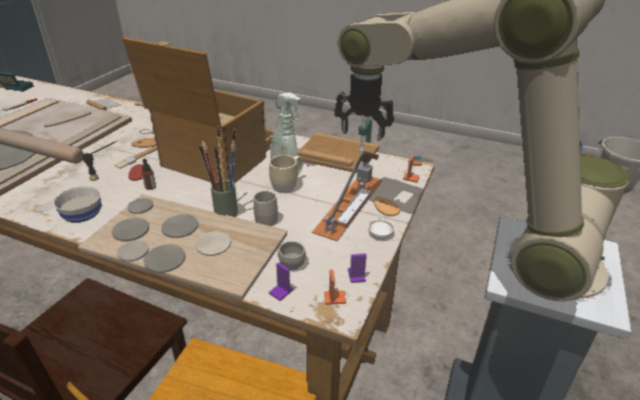

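View pics/wrist0.png

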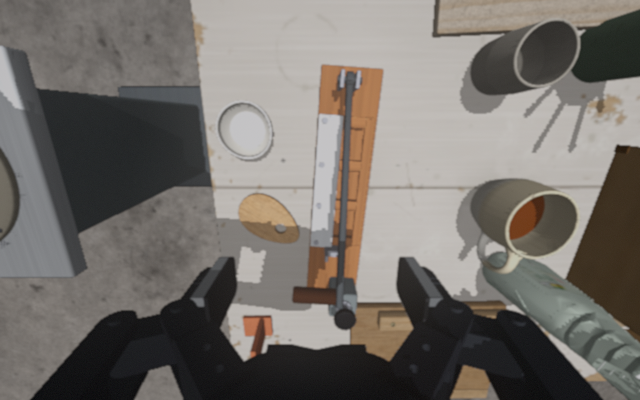

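Left orange tile is at about scene (206,203) and side (334,290). The right one is at scene (376,267) and side (412,168). Two purple look-alikes sit at scene (226,187) and (222,212), and the keeper is partly raised. The tool can only yaw, so I'll have to tilt a tile by letting it pivot between the pads. Next I'll measure the geometry.

```bash
python3 - <<'E'
from h import *
for n in ['scene','side','wrist']:
    rgb=cv2.imread(f'pics/{n}0.png'); d=np.load(n+'0.npy'); M=cam2world(n)
    P=cloud(n,d,M); hsv=cv2.cvtColor(rgb,cv2.COLOR_BGR2HSV)
    m=((hsv[...,0]<12)&(hsv[...,1]>150)&(hsv[...,2]>60)&(d>0)&(P[...,2]>-10)&(P[...,2]<110)&(P[...,0]>250)&(P[...,0]<800)&(abs(P[...,1])<450)).astype('uint8')
    k,l,st,c=cv2.connectedComponentsWithStats(m,connectivity=8)
    for i in range(1,k):
        if st[i,4]>25:
            q=P[l==i]; print(n,c[i].round(),st[i,4],q.mean(0).round(),np.percentile(q,3,0).round(),np.percentile(q,97,0).round())
for n,bx in [('scene',(180,180,280,130)),('side',(300,100,150,220)),]:
    im=cv2.imread(f'pics/{n}0.png')
    x,y,ww,hh=bx; im=im[y:y+hh,x:x+ww]; s=min(800/ww,600/hh); cv2.imwrite(f'pics/{n}0c.png',cv2.resize(im,None,fx=s,fy=s,interpolation=cv2.INTER_CUBIC))
E
```

```text
scene [206. 203.] 293 [462. 329.  34.] [440. 312.   4.] [473. 344.  72.]
scene [375. 267.] 486 [ 432. -242.   31.] [ 406. -259.    3.] [ 438. -226.   72.]
scene [415. 292.] 86 [ 429. -345.    5.] [ 417. -377.    2.] [ 448. -329.    7.]
side [413. 178.] 37 [ 421. -238.    7.] [ 410. -250.    5.] [ 433. -226.   10.]
side [340. 298.] 85 [451. 326.   7.] [441. 308.   2.] [459. 341.   9.]
side [328. 297.] 48 [476. 338.   8.] [466. 323.   4.] [484. 349.  16.]
wrist [523. 214.] 297 [789. -39.  41.] [777. -62.  40.] [800. -21.  43.]
wrist [520. 234.] 34 [791. -66.  41.] [781. -72.  41.] [799. -58.  43.]
```

View pics/scene0c.png

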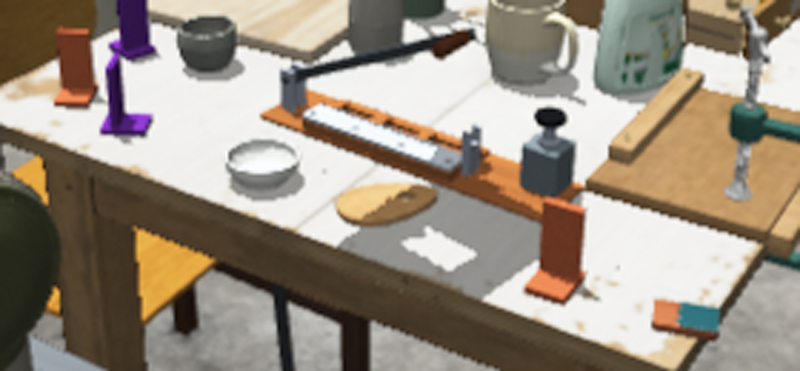

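View pics/side0c.png

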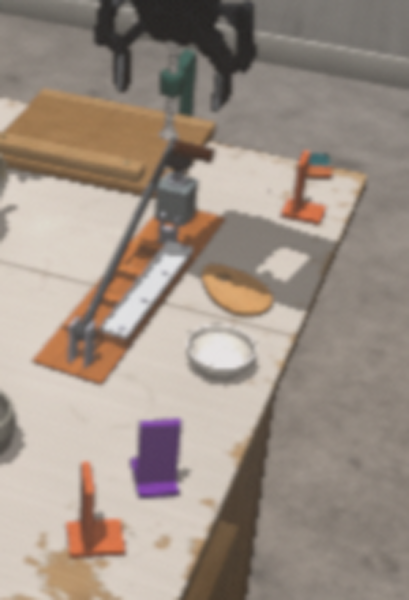

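```bash
cat > ortho.py <<'E'
from h import *
def ortho(rgb,P,ok,x0,x1,y0,y1,res=0.5):
    # image rows: y decreasing, cols: x increasing
    W=int((x1-x0)/res);H=int((y1-y0)/res)
    img=np.zeros((H,W,3),np.uint8);z=np.full((H,W),-99.)
    u=((P[...,0]-x0)/res).astype(int);v=((y1-P[...,1])/res).astype(int)
    m=ok&(u>=0)&(u<W)&(v>=0)&(v<H)
    o=np.argsort(P[...,2][m])
    uu,vv=u[m][o],v[m][o]; img[vv,uu]=rgb[m][o]; z[vv,uu]=P[...,2][m][o]
    return img,z
E
python3 - <<'E'
from ortho import *
rgb=cv2.imread('pics/wrist0.png')[...,::-1]; d=np.load('wrist0.npy'); M=cam2world('wrist'); P=cloud('wrist',d,M)
img,z=ortho(rgb,P,d>0,480,640,-200,180,1.)
zz=np.clip((z+5)*2.2,0,255).astype('uint8')
both=np.hstack([img[...,::-1],np.dstack([zz]*3)]); cv2.imwrite('pics/orth0.png',cv2.resize(both,None,fx=1.5,fy=1.5,interpolation=cv2.INTER_NEAREST))
# table bias
m=(d>0)&(abs(P[...,2])<4); q=P[m]; print('table',q[:,2].mean(), np.linalg.lstsq(np.c_[q[:,:2],np.ones(len(q))],q[:,2],rcond=None)[0])
L=P[(d>0)&(P[...,2]>21)&(P[...,2]<26.5)&(P[...,0]>500)&(P[...,0]<570)&(P[...,1]<100)&(P[...,1]>-90)]
print(len(L),L.mean(0)); print(cv2.minAreaRect(L[:,:2].astype('float32')))
B=P[(d>0)&(P[...,2]>3.5)&(P[...,2]<14)&(P[...,0]>490)&(P[...,0]<630)&(P[...,1]<180)&(P[...,1]>-180)]
print(len(B),cv2.minAreaRect(B[:,:2].astype('float32')))
E
```

```text
table 0.3820705374520395 [-4.99400422e-04  1.46220879e-03  6.39983093e-01]
2998 [537.48431579   2.12923589  24.0015716 ]
((537.16064453125, -4.320899963378906), (172.92698669433594, 29.955936431884766), 86.14620971679688)
6631 ((544.8709106445312, -16.376693725585938), (310.05596923828125, 103.01396179199219), 86.1624755859375)
```

View pics/orth0.png

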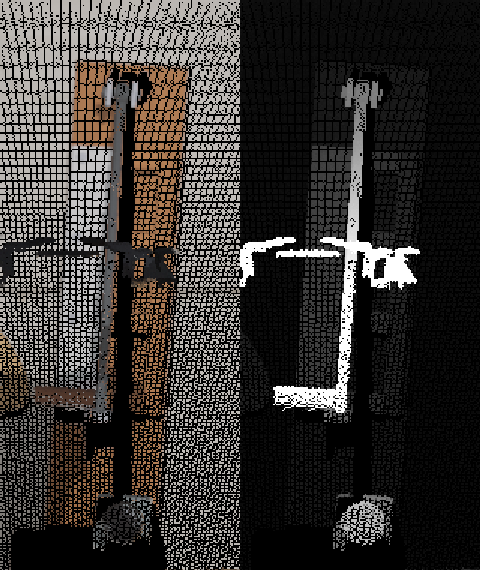

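```bash
cat >> h.py <<'E'
O=np.array([563.1,-6.5]); YAW=np.radians(-3.85)
ex=np.array([np.cos(YAW),np.sin(YAW)]); ey=np.array([-np.sin(YAW),np.cos(YAW)])
def r2w(x,y): return O+x*ex+y*ey
def w2r(P): D=np.asarray(P)[...,:2]-O; return np.stack([D@ex,D@ey,np.asarray(P)[...,2]],-1)
E
python3 - <<'E'
from h import *
d=np.load('wrist0.npy'); M=cam2world('wrist'); P=cloud('wrist',d,M); Q=w2r(P)
m=(d>0)&(Q[...,0]<-18)&(Q[...,0]>-70)&(Q[...,1]<-60)&(Q[...,1]>-110)&(Q[...,2]>80)&(Q[...,2]<200)
q=Q[m]; print(len(q),np.percentile(q,[2,50,98],0).round(1))
# bar: slope
m=(d>0)&(Q[...,0]<-3)&(Q[...,0]>-17)&(Q[...,1]<110)&(Q[...,1]>-80)&(Q[...,2]>40)&(Q[...,2]<200)
q=Q[m];print(len(q)); 
for y in range(-80,110,20):
    k=q[(q[:,1]>y)&(q[:,1]<y+10)]; print(y,len(k),np.median(k,0).round(1) if len(k) else '')
m=(d>0)&(Q[...,0]<30)&(Q[...,0]>-10)&(Q[...,1]<-140)&(Q[...,1]>-185)&(Q[...,2]>30)
q=Q[m]; 
for z in range(30,95,4):
    k=q[(q[:,2]>z)&(q[:,2]<z+4)]
    if len(k)>5: print(z,len(k),k.min(0).round(),k.max(0).round())
E
```

```text
661 [[-54.5 -87.3 141.1]
 [-36.8 -78.2 150.1]
 [-18.9 -74.6 152.4]]
1610
-80 131 [-12.2 -75.8 146.6]
-60 94 [-11.1 -55.5 136.4]
-40 89 [-10.7 -35.2 127. ]
-20 84 [-10.7 -15.2 117. ]
0 83 [-10.7   4.8 107. ]
20 78 [-10.6  24.9  97.2]
40 76 [-10.6  44.7  87.6]
60 76 [-10.5  64.8  77.6]
80 71 [-10.6  84.9  67.8]
100 73 [-10.4 104.6  58. ]
30 31 [  -9. -178.   30.] [  27. -143.   34.]
34 29 [  -9. -179.   34.] [  28. -143.   38.]
38 22 [  -2. -145.   38.] [  28. -143.   42.]
42 21 [  10. -145.   42.] [  27. -143.   46.]
46 38 [  -9. -176.   46.] [  29. -143.   50.]
50 229 [  -9. -181.   50.] [  28. -144.   54.]
54 48 [   0. -167.   54.] [  20. -152.   58.]
58 10 [   5. -161.   58.] [  14. -156.   62.]
62 7 [   7. -158.   62.] [  12. -157.   64.]
74 27 [  -4. -161.   74.] [  22. -148.   78.]
78 188 [  -4. -176.   78.] [  24. -148.   82.]
82 176 [  -5. -175.   82.] [  23. -149.   84.]
```

Emit:
{"op": "drive_tool", "data": {
  "gripper": [0.3,0.3,0.3,0.3,0.3,0.3,0.3,0.3,0.3,0.3,0.3,0.3,0.3],
  "offset": [
    [0,0,0],
    [0,0,0],
    [0,0,0],
    [0,0,0],
    [0,0,0],
    [0,0,0],
    [0,0,0],
    [0,0,0],
    [0,0,0],
    [0,0,0],
    [0,0,0],
    [0,0,0],
    [0,0,0]
  ],
  "turn": [-6.63,-6.63,-6.63,-6.63,-6.63,-6.63,-6.63,-6.63,-6.63,-6.63,-6.63,-6.63,-6.63],
  "force": 30
}}

```text
time_s: 2.33
eef_pos: [525.0, -0.0, 231.3]
ee_rot: [0.515, -0.515, -0.485, 0.485]
force: [-0.1, 0.3, 0.0]
grip_width: 0.698
```

```bash
cat > st.py <<'E'
from h import *
import sys
s=ctrl.sense();T=T_tool()
print('t',round(s['time_s'],2),'tcp',T[:3,3].round(1),'rack',w2r(T[:3,3]).round(1),'toolx yaw',np.degrees(np.arctan2(T[1,0],T[0,0])).round(2),'F',s['force'].round(1),'g',round(s['grip_width'],3),'j',s['joints'].round(2))
for a in sys.argv[1:]:
    x,y,z=map(float,a.split(','))  # target in rack coords -> tool offset
    p=np.append(r2w(x,y),z); print(a,'tool delta mm',(T[:3,:3].T@(p-T[:3,3])).round(1))
E
python3 st.py -40,-81.5,124.4
```

```text
t 2.33 tcp [525.   -0.  231.3] rack [-38.4   3.9 231.3] toolx yaw 86.52 F [-0.1  0.3  0. ] g 0.698 j [-0.22  0.31  1.5   0.    1.33 -1.73]
-40,-81.5,124.4 tool delta mm [-85.4 106.9   2.1]
```

Emit:
{"op": "drive_tool", "data": {
  "gripper": [0.3,0.3,0.3,0.3,0.3,0.3,0.3,0.3],
  "offset": [
    [-0.03,0.005,0.001],
    [-0.03,0.005,0.001],
    [-0.0254,0.005,0],
    [0,0.025,0],
    [0,0.025,0],
    [0,0.025,0],
    [0,0.0169,0],
    [0,0,0]
  ],
  "turn": [0,0,0,0,0,0,0,0]
}}

```text
time_s: 3.0
eef_pos: [515.7, -84.6, 121.2]
ee_rot: [0.518, -0.514, -0.482, 0.484]
force: [-0.2, 0.9, -0.8]
grip_width: 0.698
```

```bash
python3 st.py -40,-81.5,124.4; python3 - <<'E'
from h import *
r,d=ctrl.capture('wrist'); save('w1',r)
E
```

```text
t 3.0 tcp [515.7 -84.6 121.2] rack [-42.1 -81.1 121.2] toolx yaw 86.17 F [-0.2  0.9 -0.8] g 0.698 j [-0.39  0.42  1.65 -0.    1.08 -1.89]
-40,-81.5,124.4 tool delta mm [-0.4 -3.2 -2. ]
```

View pics/w1.png

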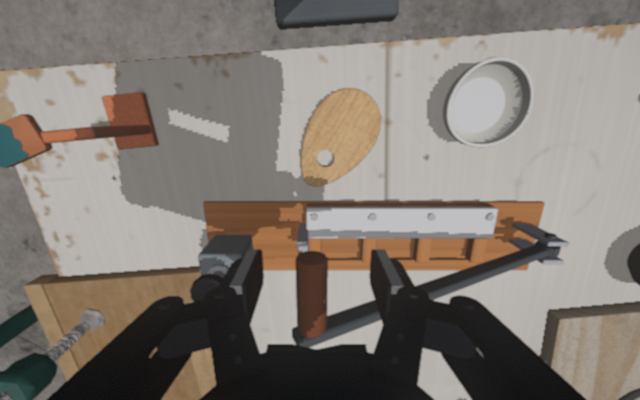

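Emit:
{"op": "drive_tool", "data": {
  "gripper": [1,1,1,1,1,1,1,1],
  "offset": [
    [0,0,0],
    [0,0,0],
    [0,0,0],
    [0,0,0],
    [0,0,0],
    [0,0,0],
    [0,0,0],
    [0,0,0]
  ],
  "turn": [0,0,0,0,0,0,0,0],
  "force": 30
}}

```text
time_s: 3.72
eef_pos: [517.8, -87.0, 125.9]
ee_rot: [-0.515, 0.518, 0.483, -0.484]
force: [-3.1, -9.3, 4.5]
grip_width: 0.173
```

```bash
python3 st.py -40,-81.5,124.4; python3 - <<'E'
import numpy as np
th=np.linspace(.4565,1.60,17); y=-230*np.cos(th); z=230*np.sin(th)
print(np.c_[np.diff(y),-np.diff(z)].round(1).tolist())
E
```

```text
t 3.72 tcp [517.8 -87.  125.9] rack [-39.8 -83.4 125.9] toolx yaw 86.19 F [-3.1 -9.3  4.5] g 0.173 j [-0.39  0.42  1.64 -0.    1.08 -1.89]
-40,-81.5,124.4 tool delta mm [1.9 1.5 0.2]
[[7.8, -14.5], [8.8, -13.9], [9.8, -13.2], [10.7, -12.5], [11.5, -11.7], [12.3, -10.9], [13.1, -9.9], [13.8, -9.0], [14.4, -8.0], [14.9, -6.9], [15.4, -5.8], [15.7, -4.7], [16.0, -3.6], [16.3, -2.4], [16.4, -1.3], [16.4, -0.1]]
```

Emit:
{"op": "drive_tool", "data": {
  "gripper": [1,1,1,1,1,1,1,1,1,1,1,1,1,1,1,1,1,1],
  "offset": [
    [0.0078,-0.0145,0],
    [0.0088,-0.0139,0],
    [0.0098,-0.0132,0],
    [0.0107,-0.0125,0],
    [0.0115,-0.0117,0],
    [0.0123,-0.0109,0],
    [0.0131,-0.0099,0],
    [0.0138,-0.009,0],
    [0.0144,-0.008,0],
    [0.0149,-0.0069,0],
    [0.0154,-0.0058,0],
    [0.0157,-0.0047,0],
    [0.016,-0.0036,0],
    [0.0163,-0.0024,0],
    [0.0164,-0.0013,0],
    [0.0164,-0.0001,0],
    [0,0,0],
    [0,0,0]
  ],
  "turn": [0,0,0,0,0,0,0,0,0,0,0,0,0,0,0,0,0,0]
}}

```text
time_s: 5.22
eef_pos: [532.3, 128.3, 254.7]
ee_rot: [-0.515, 0.517, 0.485, -0.482]
force: [1.7, 0.1, 6.8]
grip_width: 0.173
```

```bash
python3 st.py; python3 - <<'E'
from h import *
r,d=ctrl.capture('scene'); save('s2',r[100:300,150:470].repeat(2,0).repeat(2,1))
E
```

```text
t 5.22 tcp [532.3 128.3 254.7] rack [-39.8 132.4 254.7] toolx yaw 86.27 F [1.7 0.1 6.8] g 0.173 j [ 0.02  0.34  1.39  0.    1.4  -1.48]
```

View pics/s2.png

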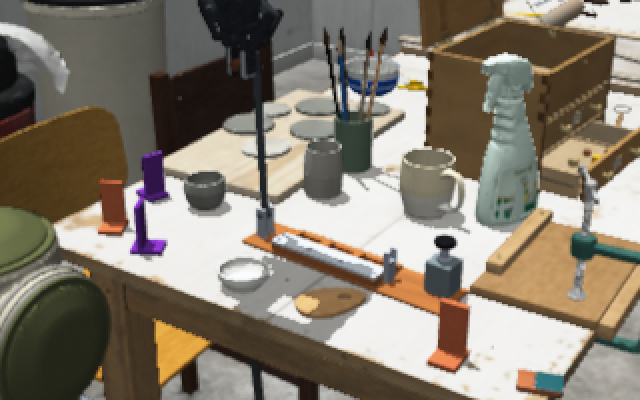

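Emit:
{"op": "drive_tool", "data": {
  "gripper": [0.6,0.6,0.6,0.3,0.3,0.3,0.3,0.3,0.3,0.3,0.3,0.3,0.3,0.3],
  "offset": [
    [0,0,0],
    [0,0,0],
    [0,0,0],
    [0,-0.025,0],
    [0,-0.03,0],
    [0.01,-0.01,0.0],
    [0.03,0,0.01],
    [0.035,0,0.01],
    [0.035,0,0.01],
    [0.035,0.02,0.01],
    [0.035,0.03,0.01],
    [0.02,0.03,0.0],
    [0,0.03,0],
    [0,0,0]
  ],
  "turn": [0,0,0,0,0,0,0,0,0,0,0,0,0,0]
}}

```text
time_s: 6.43
eef_pos: [493.2, 326.3, 205.2]
ee_rot: [0.517, -0.515, -0.48, 0.487]
force: [-0.2, 0.1, -0.7]
grip_width: 0.7
```

```bash
cat > look.py <<'E'
from ortho import *
import sys
def look(name):
    T=T_tool(); M=cam2world('wrist',T); r,d=ctrl.capture('wrist'); save(name,r); np.savez(name,d=d,M=M,r=r); return r,d,M
if __name__=='__main__': look(sys.argv[1])
E
python3 st.py; python3 look.py w3
```

```text
t 6.43 tcp [493.2 326.3 205.2] rack [-92.1 327.4 205.2] toolx yaw 86.29 F [-0.2  0.1 -0.7] g 0.7 j [ 0.39  0.49  1.32 -0.    1.35 -1.12]
```

View pics/w3.png

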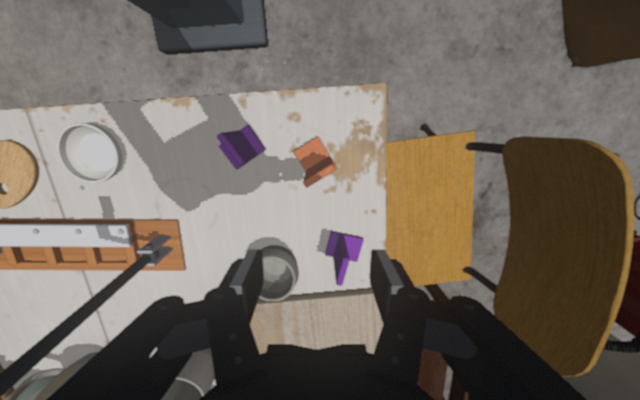

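```bash
cat > tile.py <<'E'
from h import *
import sys
def tile(name,near=None,verbose=True):
    f=np.load(name+'.npz'); d,M,r=f['d'],f['M'],f['r']; P=cloud('wrist',d,M)
    hsv=cv2.cvtColor(np.ascontiguousarray(r[...,::-1]),cv2.COLOR_BGR2HSV)
    m=((hsv[...,0]<13)&(hsv[...,1]>130)&(hsv[...,2]>40)&(d>0)&(P[...,2]>-8)&(P[...,2]<110)&(P[...,0]>300)&(P[...,0]<600)).astype('uint8')
    if near is not None: m&=(np.hypot(P[...,0]-near[0],P[...,1]-near[1])<near[2]).astype('uint8')
    k,l,st,c=cv2.connectedComponentsWithStats(m,connectivity=8)
    i=1+np.argmax(st[1:,4]); q=P[l==i]; print('px',c[i].round(),st[i,4],'zmax',np.percentile(q[:,2],98).round(1))
    zt=np.percentile(q[:,2],98)
    top=q[q[:,2]>zt-4]; foot=q[q[:,2]<zt-55]
    for nm,a in (('top',top),('foot',foot)):
        if len(a)>5: print(nm,len(a),a.mean(0).round(1),cv2.minAreaRect(a[:,:2].astype('float32')))
    return q,top,foot
if __name__=='__main__':
    tile(sys.argv[1],tuple(map(float,sys.argv[2].split(','))) if len(sys.argv)>2 else None)
E
python3 tile.py w3 465,333,60
```

```text
px [311. 150.] 369 zmax 10.0
top 368 [450.7 323.1   8.6] ((455.20611572265625, 322.85577392578125), (25.3919620513916, 32.0955810546875), 27.995588302612305)
```

```bash
sed -i 's/hsv\[...,1\]>130)&(hsv\[...,2\]>40/hsv[...,1]>80)\&(hsv[...,2]>15/' tile.py; python3 tile.py w3 465,333,60; python3 - <<'E'
from h import *
f=np.load('w3.npz'); P=cloud('wrist',f['d'],f['M']); 
m=(f['d']>0)&(np.hypot(P[...,0]-468,P[...,1]-333)<45)&(P[...,2]>12)
v,u=np.where(m); print(u.min(),u.max(),v.min(),v.max()); q=P[m]; print(len(q),q[:,2].max())
t=q[q[:,2]>q[:,2].max()-6]; print(len(t),t.mean(0),cv2.minAreaRect(t[:,:2].astype('float32'))); print(cv2.minAreaRect(q[:,:2].astype('float32')))
for i in range(0,len(q),max(1,len(q)//6)): print(q[i].round(), f['r'][m][i])
E
```

```text
px [315. 160.] 1142 zmax 76.6
top 245 [468.9 332.   75.3] ((469.763671875, 331.59124755859375), (7.850574493408203, 34.636844635009766), 28.098207473754883)
foot 695 [455.5 323.5   8.9] ((463.0716857910156, 326.6132507324219), (45.93053436279297, 36.222740173339844), 29.016939163208008)
199 437 156 399
19365 304.9159102718598
2060 [474.90933393 328.48507024 301.75939743] ((475.28228759765625, 328.5834045410156), (47.79110336303711, 4.188562870025635), 86.3236083984375)
((488.1834716796875, 332.5084533691406), (48.995628356933594, 76.84374237060547), 17.481727600097656)
[459. 344.  14.] [137 104  91]
[483. 366. 257.] [37 31 28]
[475. 302. 280.] [31 29 29]
[477. 348. 290.] [30 28 27]
[483. 322. 288.] [28 27 27]
[475. 318. 300.] [19 19 21]
[487. 358. 296.] [12 13 13]
```

Emit:
{"op": "drive_tool", "data": {
  "gripper": [0.35,0.35,0.35,0.35,0.35,0.35],
  "offset": [
    [0,0.02,0],
    [0,0.02,0],
    [0,0.02,0],
    [0,0.02,0],
    [0,0.0,0],
    [0,0,0]
  ],
  "turn": [-6.46,-6.46,-6.46,-6.46,-6.46,0]
}}

```text
time_s: 6.98
eef_pos: [496.7, 325.9, 132.8]
ee_rot: [-0.36, 0.361, 0.608, -0.608]
force: [-0.5, -0.4, 0.7]
grip_width: 0.648
```

```bash
cat > stw.py <<'E'
from h import *
import sys
s=ctrl.sense();T=T_tool()
print('t',round(s['time_s'],2),'tcp',T[:3,3].round(1),'yaw',np.degrees(np.arctan2(T[1,0],T[0,0])).round(2),'F',s['force'].round(1),'g',round(s['grip_width'],3))
for a in sys.argv[1:]:
    p=np.array(list(map(float,a.split(',')))); print(a,'tool delta mm',(T[:3,:3].T@(p-T[:3,3])).round(1))
E
python3 stw.py 469.6,331.3,60; python3 look.py w4; python3 tile.py w4 465,333,60
```

```text
t 6.98 tcp [496.7 325.9 132.8] yaw 118.64 F [-0.5 -0.4  0.7] g 0.648
469.6,331.3,60 tool delta mm [17.8 72.7 21.3]
px [335. 174.] 2104 zmax 76.3
top 465 [469.3 330.7  75.2] ((469.7541198730469, 330.81927490234375), (7.807397842407227, 34.7952766418457), 28.11383819580078)
foot 1101 [455.7 323.1   9.2] ((454.92999267578125, 322.7211608886719), (27.353124618530273, 35.05485153198242), 28.501455307006836)
```

View pics/w4.png

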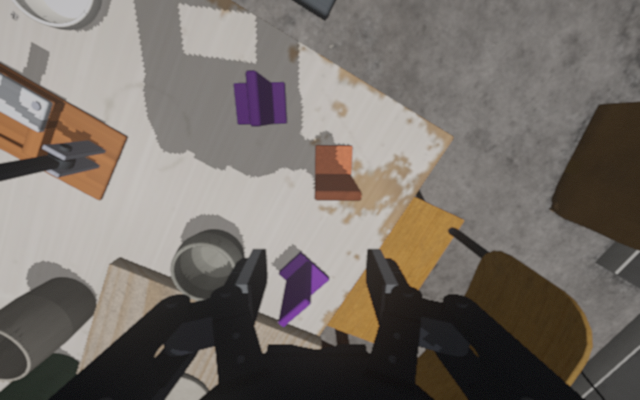

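Emit:
{"op": "drive_tool", "data": {
  "gripper": [0.35,0.35,0.35,0.35,0.35,0.35,0.35],
  "offset": [
    [0.009,0,0.011],
    [0.0088,0.0,0.0103],
    [0,0.02,0],
    [0,0.025,0],
    [0,0.02,0],
    [0,0.0077,0],
    [0,0,0]
  ],
  "turn": [0.1,0,0,0,0,0,0]
}}

```text
time_s: 7.62
eef_pos: [468.8, 331.7, 58.6]
ee_rot: [0.363, -0.363, -0.607, 0.607]
force: [-0.7, 0.6, 1.1]
grip_width: 0.652
```

```bash
python3 stw.py 469.7,331,60; python3 look.py w5
```

```text
t 7.62 tcp [468.8 331.7  58.6] yaw 118.22 F [-0.7  0.6  1.1] g 0.652
469.7,331,60 tool delta mm [-1.  -1.4 -0.4]
```

View pics/w5.png

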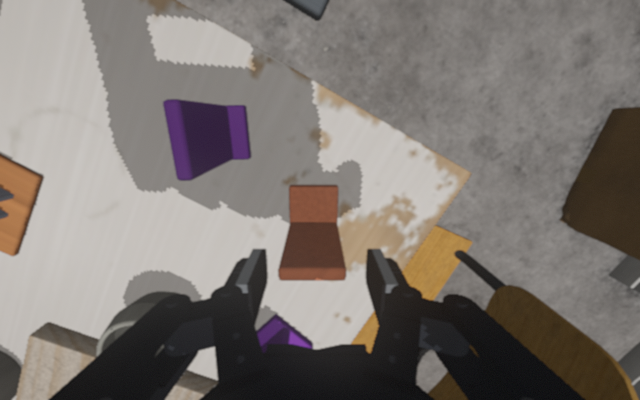

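Emit:
{"op": "drive_tool", "data": {
  "gripper": [1,1,1,1,1,1,1],
  "offset": [
    [0,0,0],
    [0,0,0],
    [0,0,0],
    [0,0,0],
    [0,0,0],
    [0,0,0],
    [0,0,0]
  ],
  "turn": [0,0,0,0,0,0,0],
  "force": 25
}}

```text
time_s: 8.25
eef_pos: [469.8, 332.3, 60.5]
ee_rot: [-0.361, 0.363, 0.608, -0.606]
force: [0.1, -0.8, 7.4]
grip_width: 0.416
```

Emit:
{"op": "drive_tool", "data": {
  "gripper": [1,1,1,1,1],
  "offset": [
    [0,-0.01,0],
    [0,-0.03,0],
    [0,-0.04,0],
    [0,-0.02,0],
    [0,0,0]
  ],
  "turn": [0,0,0,0,0]
}}

```text
time_s: 8.67
eef_pos: [470.4, 333.0, 164.6]
ee_rot: [-0.36, 0.364, 0.61, -0.605]
force: [1.0, 0.4, -0.5]
grip_width: 0.408
```

```bash
python3 stw.py 469.7,331,60; python3 look.py w6
```

```text
t 8.67 tcp [470.4 333.  164.6] yaw 118.39 F [ 1.   0.4 -0.5] g 0.408
469.7,331,60 tool delta mm [ -1.3 104.6   2.6]
```

View pics/w6.png

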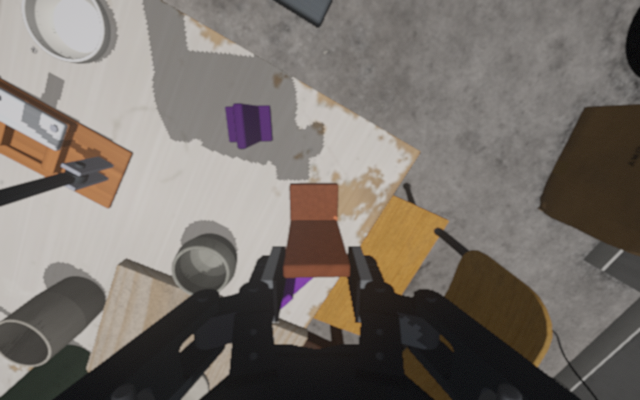

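```bash
python3 - <<'E'
from h import *
z=np.full((16,16),-9.)
for n in ['scene','side','wrist']:
    d=np.load(n+'0.npy'); 
    if n=='wrist': continue
    P=cloud(n,d,cam2world(n)); Q=w2r(P)
    m=(d>0)&(Q[...,2]<220)
    x=((Q[...,0]-0)/12).astype(int); y=((Q[...,1]+260)/12).astype(int)
    ok=m&(Q[...,0]>0)&(x<16)&(Q[...,1]>-260)&(y<16)
    np.maximum.at(z,(x[ok],y[ok]),Q[...,2][ok])
print('cols y from -260 step12; rows x from 0 step 12'); print(z.astype(int))
E
```

```text
cols y from -260 step12; rows x from 0 step 12
[[ 0  2  0  1  0  4 79 81 83 82  7  5  5 48 17 17]
 [ 0  0  0 -1  0  5 50 81 81 78  6  6  7  4 17 19]
 [15 15 14 15 15 15 48 51 51 50 52  6  5  7 13 11]
 [16 14 17 16 15 16  0  1  1  1 -1  1  0  0  0  0]
 [14 15 16 17 15 15  0  0 -9  0  0  3  2  2  3  1]
 [15 15 18 32 34 35 16  1  2  1  2  0  1  1  1  1]
 [17 18 15 33 35 35 34  1  0  1  1  0  0  2  2  0]
 [19 18 15 33 35 37 26  2  1  1  1  0  0  0  5  2]
 [16 18 13 31 35 33 31  0  0  0  1  0  1  0  0  3]
 [19 16 14 29 34 34 33  0  0  0  0  0  1  1  0  0]
 [16 17 15 30 34 36 30  1  0  0  0  0  0  1  2  3]
 [19 17 14 29 33 35 36  1  0  3  2  2  0  1  0  0]
 [16 18 15 16 34 36 35  0  3  2  0  1  0  0  1  0]
 [16 19 15 15 35 34 35  0  2  0  1 -1  3  2  1  2]
 [15 17 15 15 35 34 36  8  0  2  0  0  0  1  2  0]
 [16 16 15 14 33 35 36 14  1  0  1  0  2  1 79 83]]
```

Emit:
{"op": "drive_tool", "data": {
  "gripper": [1,1,1,1,1,1],
  "offset": [
    [0,-0.01,0],
    [0,-0.01,0],
    [0,-0.01,0],
    [0,-0.01,0],
    [0,0,0],
    [0,0,0]
  ],
  "turn": [6.44,6.44,6.44,6.44,6.44,0]
}}

```text
time_s: 9.22
eef_pos: [468.3, 331.9, 198.2]
ee_rot: [0.517, -0.517, -0.482, 0.482]
force: [0.3, -0.2, -0.7]
grip_width: 0.41
```

```bash
python3 st.py -115,300,200 -115,60,200 64,-157,200
```

```text
t 9.22 tcp [468.3 331.9 198.2] rack [-117.3  331.3  198.2] toolx yaw 85.96 F [ 0.3 -0.2 -0.7] g 0.41 j [ 0.41  0.45  1.39  0.    1.3  -1.09]
-115,300,200 tool delta mm [-31.2  -1.8  -2.4]
-115,60,200 tool delta mm [-271.2   -1.7   -3.2]
64,-157,200 tool delta mm [-487.6   -1.8 -183. ]
```

Emit:
{"op": "drive_tool", "data": {
  "gripper": [1,1,1,1,1,1,1,1,1,1,1,1,1,1,1,1,1],
  "offset": [
    [-0.02,0,0],
    [-0.034,0,0],
    [-0.034,0,0],
    [-0.034,0,0],
    [-0.034,0,0],
    [-0.034,0,0],
    [-0.034,0,0],
    [-0.034,0,0],
    [-0.03,0,-0.02],
    [-0.03,0,-0.026],
    [-0.03,0,-0.026],
    [-0.03,0,-0.026],
    [-0.03,0,-0.026],
    [-0.03,0,-0.026],
    [-0.03,0,-0.02],
    [-0.02,0,-0.012],
    [0,0,0]
  ],
  "turn": [0,0,0,0,0,0,0,0,0,0,0,0,0,0,0,0,0]
}}

```text
time_s: 10.63
eef_pos: [618.2, -171.0, 196.2]
ee_rot: [0.517, -0.516, -0.483, 0.484]
force: [-1.0, -0.2, -0.9]
grip_width: 0.412
```

```bash
python3 st.py 64,-157,97; python3 look.py w7
```

```text
t 10.63 tcp [ 618.2 -171.   196.2] rack [  66.  -160.4  196.2] toolx yaw 86.19 F [-1.  -0.2 -0.9] g 0.412 j [-0.45  0.6   1.16 -0.    1.39 -1.96]
64,-157,97 tool delta mm [ 3.4 99.2  1.8]
```

View pics/w7.png

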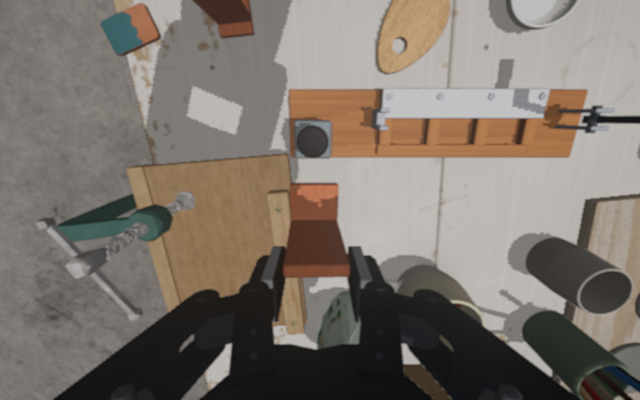

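Emit:
{"op": "drive_tool", "data": {
  "gripper": [1,1,1,1,1,1],
  "offset": [
    [0.0034,0.02,0],
    [0,0.03,0],
    [0,0.03,0],
    [0,0.015,0],
    [0,0.004,0.0],
    [0,0,0]
  ],
  "turn": [0,0,0,0,0,0]
}}

```text
time_s: 11.18
eef_pos: [617.2, -162.6, 98.6]
ee_rot: [0.517, -0.515, -0.483, 0.484]
force: [0.4, 0.3, 0.3]
grip_width: 0.408
```

```bash
python3 st.py 64,-157,97; python3 - <<'E'
from ortho import *
f=np.load('w7.npz'); P=cloud('wrist',f['d'],f['M']); Q=w2r(P); d=f['d']
print('table',np.median(P[(d>0)&(abs(P[...,2])<4)][:,2]))
L=P[(d>0)&(abs(Q[...,2]-23.8)<2.5)&(Q[...,0]>-50)&(Q[...,0]<-5)&(abs(Q[...,1])<110)]
print(cv2.minAreaRect(L[:,:2].astype('float32')), w2r(L).mean(0))
H=Q[(d>0)&(abs(Q[...,2]-51)<4)&(abs(Q[...,0]-10)<30)&(abs(Q[...,1]+162)<30)]; print('housing',np.percentile(H,[1,99],0).round(1))
# cheeks: height profile along y at x 0..14
C=Q[(d>0)&(Q[...,0]>-5)&(Q[...,0]<14)&(abs(Q[...,1])<110)&(Q[...,2]<30)]
for y in range(-100,104,3):
    k=C[(C[:,1]>=y)&(C[:,1]<y+3)]
    print(y,len(k),np.median(k[:,2]).round(1) if len(k) else '',end=' | ')
E
```

```text
t 11.18 tcp [ 617.2 -162.6   98.6] rack [  64.5 -152.1   98.6] toolx yaw 86.32 F [0.4 0.3 0.3] g 0.408 j [-0.44  0.68  1.28  0.    1.18 -1.95]
64,-157,97 tool delta mm [-4.9  1.6  0.5]
table 0.7458422250535364
((536.9031372070312, -9.503486633300781), (184.56216430664062, 35.240787506103516), 88.16311645507812) [-26.56497543  -0.37787776  24.43684864]
housing [[  -9.4 -181.6   49. ]
 [  28.4 -144.1   54.1]]
-100 43 6.6 | -97 54 7.2 | -94 29 7.0 | -91 50 7.4 | -88 36 18.3 | -85 34 18.3 | -82 39 18.5 | -79 45 18.2 | -76 11 17.8 | -73 37 6.8 | -70 40 7.0 | -67 44 7.0 | -64 46 6.7 | -61 43 6.9 | -58 42 6.7 | -55 44 6.7 | -52 45 7.1 | -49 43 6.8 | -46 45 7.1 | -43 43 7.2 | -40 43 6.8 | -37 93 8.8 | -34 67 18.3 | -31 44 18.4 | -28 49 18.5 | -25 46 18.6 | -22 4 18.1 | -19 11 6.6 | -16 43 7.0 | -13 47 7.2 | -10 39 7.2 | -7 48 6.8 | -4 43 6.9 | -1 43 6.9 | 2 42 7.2 | 5 43 6.9 | 8 44 6.9 | 11 44 7.0 | 14 40 7.0 | 17 116 10.5 | 20 73 18.0 | 23 46 18.3 | 26 45 18.6 | 29 42 18.6 | 32 7 17.8 | 35 0  | 38 28 7.3 | 41 44 7.1 | 44 41 7.1 | 47 48 7.2 | 50 41 7.0 | 53 42 7.0 | 56 43 7.3 | 59 49 7.1 | 62 40 7.2 | 65 41 7.2 | 68 49 6.8 | 71 121 11.3 | 74 90 17.2 | 77 47 18.6 | 80 45 18.8 | 83 44 18.6 | 86 6 17.5 | 89 0  | 92 3 8.4 | 95 41 7.2 | 98 42 7.2 | 101 44 7.1 |
```

Emit:
{"op": "drive_tool", "data": {
  "gripper": [1,1],
  "offset": [
    [0,0,0],
    [0,0,0]
  ],
  "turn": [0,0]
}}

```text
time_s: 11.35
eef_pos: [618.6, -163.6, 101.2]
ee_rot: [-0.515, 0.517, 0.484, -0.483]
force: [0.0, 0.3, 0.4]
grip_width: 0.411
```

```bash
python3 st.py 64,-157,97; python3 look.py w8; python3 - <<'E'
from h import *
f=np.load('w8.npz'); Q=w2r(cloud('wrist',f['d'],f['M'])); s=w2r(T_tool()[:3,3])
hsv=cv2.cvtColor(np.ascontiguousarray(f['r'][...,::-1]),cv2.COLOR_BGR2HSV)
m=(f['d']>0)&(hsv[...,0]<13)&(hsv[...,1]>80)&(Q[...,2]>30)&(abs(Q[...,0]-s[0])<50)&(abs(Q[...,1]-s[1])<25)
q=Q[m]-s; print(len(q),np.percentile(q,[1,99],0).round(1))
k=q[q[:,2]>10]; print('top',k.mean(0),np.percentile(k,[2,98],0)) if len(k) else 0
k=q[(abs(q[:,1])<12)]; 
for a in range(-40,12,4):
    kk=k[(k[:,0]>=a)&(k[:,0]<a+4)]
    if len(kk): print(a,len(kk),np.percentile(kk[:,2],[5,50,95]).round(1))
E
```

```text
t 11.35 tcp [ 618.6 -163.6  101.2] rack [  65.9 -153.   101.2] toolx yaw 86.24 F [0.  0.3 0.4] g 0.411 j [-0.44  0.68  1.28  0.    1.18 -1.95]
64,-157,97 tool delta mm [-4.   4.2  1.9]
4999 [[-31.6 -17.6 -53.2]
 [  1.5  17.4  16.4]]
top [-2.34762681  0.40549869 14.66002533] [[ -5.1066634  -16.48718362  10.48628937]
 [  1.84217144  18.14360442  16.81415954]]
-32 220 [-55.7 -51.7 -50.4]
-28 169 [-52.4 -51.3 -50.4]
-24 177 [-52.3 -51.3 -50.2]
-20 170 [-52.5 -51.4 -50.3]
-16 170 [-52.4 -51.4 -50.4]
-12 167 [-52.3 -51.4 -50.3]
-8 1893 [-51.1 -11.5  13.3]
-4 386 [ 4.5 15.3 16.4]
0 137 [14.5 15.5 16.3]
```

Emit:
{"op": "drive_tool", "data": {
  "gripper": [1,1,1,1,1,1,1,1,1],
  "offset": [
    [-0.003,0.005,0.004],
    [0,0,0.001],
    [0,-0.001,0.0025],
    [0,-0.001,0.0025],
    [0,-0.001,0.0025],
    [0,-0.0007,0.0025],
    [0,-0.0006,0.0025],
    [0,-0.0005,0.0025],
    [0,0,0]
  ],
  "turn": [0,0,0,0,0,0,0,0,0]
}}

```text
time_s: 12.15
eef_pos: [597.8, -165.5, 100.0]
ee_rot: [-0.516, 0.517, 0.483, -0.483]
force: [2.0, -0.8, 1.3]
grip_width: 0.411
```

```bash
cat > inhand.py <<'E'
from look import *
name=sys.argv[1]
r,d,M=look(name); Q=w2r(cloud('wrist',d,M)); s=w2r(T_tool()[:3,3])
hsv=cv2.cvtColor(np.ascontiguousarray(r[...,::-1]),cv2.COLOR_BGR2HSV)
m=(d>0)&(hsv[...,0]<13)&(hsv[...,1]>80)&(Q[...,2]>s[2]-75)&(abs(Q[...,0]-s[0])<50)&(abs(Q[...,1]-s[1])<25)
q=Q[m]-s; k=q[abs(q[:,1])<12]
f=k[(k[:,2]<-40)]
print('foot x,z range',np.percentile(f,[1,99],0).round(1).tolist(),len(f))
for a in range(-44,12,4):
    kk=k[(k[:,0]>=a)&(k[:,0]<a+4)]
    if len(kk): print(a,len(kk),np.percentile(kk[:,2],[5,50,95]).round(1),end=' | ')
g=k[(k[:,2]>-40)&(k[:,2]<8)]
if len(g)>20:
    p=np.polyfit(g[:,2],g[:,0],1); print('\nblade lean deg',np.degrees(np.arctan(-p[0])).round(1),'x at tcp',p[1].round(1))
E
python3 st.py; python3 inhand.py w9
```

```text
t 12.15 tcp [ 597.8 -165.5  100. ] rack [  45.3 -156.3  100. ] toolx yaw 86.18 F [ 2.  -0.8  1.3] g 0.411 j [-0.46  0.64  1.35 -0.    1.15 -1.96]
foot x,z range [[-38.5, -11.5, -56.6], [9.5, 11.9, -40.9]] 994
-44 6 [-49.8 -49.3 -49.3] | -40 2 [-49.9 -49.8 -49.7] | -28 10 [-18.9 -17.8 -17.3] | -24 26 [-19.1 -17.9 -17.2] | -20 4 [-50.1 -49.  -48.5] | -16 45 [-57.2 -56.2 -55.1] | -12 103 [-56.5 -55.3 -54.1] | -8 352 [-55.5 -52.9  14.6] | -4 904 [-53.9   6.8  15.8] | 0 578 [-53.4 -17.6  15.9] | 4 368 [-52.8 -42.4 -27.9] | 8 117 [-52.  -50.5 -44.9] | 
blade lean deg 10.5 x at tcp -2.5
```

View pics/w9.png

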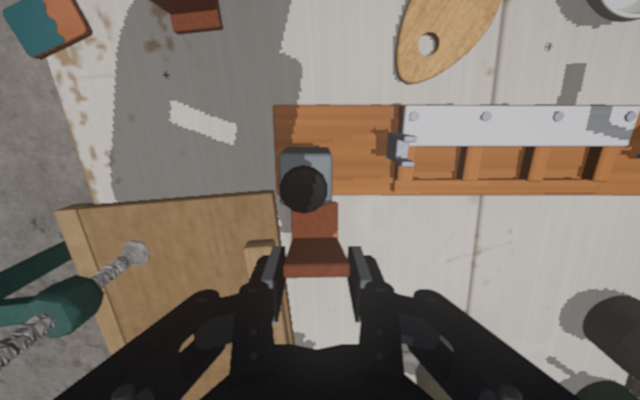

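Emit:
{"op": "drive_tool", "data": {
  "gripper": [1,1,1,1,1],
  "offset": [
    [0,-0.0005,0.0025],
    [0,-0.0005,0.0025],
    [0,-0.0005,0.0025],
    [0,0,0],
    [0,0,0]
  ],
  "turn": [0,0,0,0,0]
}}

```text
time_s: 12.62
eef_pos: [590.2, -164.8, 100.9]
ee_rot: [0.516, -0.516, -0.483, 0.483]
force: [2.6, -0.6, 2.1]
grip_width: 0.412
```

```bash
python3 st.py; python3 inhand.py w10
```

```text
t 12.62 tcp [ 590.2 -164.8  100.9] rack [  37.7 -156.2  100.9] toolx yaw 86.18 F [ 2.6 -0.6  2.1] g 0.412 j [-0.46  0.62  1.38 -0.    1.14 -1.97]
foot x,z range [[-27.4, -11.6, -57.8], [16.3, 11.6, -40.7]] 904
-44 1 [-50.4 -50.4 -50.4] | -32 2 [-49.8 -49.8 -49.7] | -28 5 [-50.5 -50.1 -49.6] | -24 8 [-51.  -49.9 -18.6] | -20 18 [-50.5 -18.8 -17.7] | -16 26 [-19.7 -19.  -18. ] | -12 7 [-50.1 -49.6 -48.5] | -8 89 [-57.8  12.   14.3] | -4 692 [-56.2  13.5  15.7] | 0 488 [-55.3  -5.8  16.1] | 4 285 [-54.4 -52.5 -14.1] | 8 270 [-53.  -51.2 -26.5] | 
blade lean deg 14.9 x at tcp -1.1
```

Emit:
{"op": "drive_tool", "data": {
  "gripper": [1,1,1,1,1,1,1,1,1,1,1],
  "offset": [
    [0,0,-0.01],
    [0,-0.02,-0.01],
    [0.01,-0.03,0],
    [0.03,0,0],
    [0.034,0,0],
    [0.034,0,0],
    [0.034,0,0.01],
    [0.034,0,0.01],
    [0.034,0,0.01],
    [0,0,0],
    [0,0,0]
  ],
  "turn": [0,0,0,0,0,0,0,0,0,0,0]
}}

```text
time_s: 13.58
eef_pos: [593.3, 47.0, 150.4]
ee_rot: [0.516, -0.515, -0.483, 0.484]
force: [0.4, 0.7, -0.3]
grip_width: 0.414
```

```bash
python3 st.py; python3 inhand.py w11; python3 - <<'E'
from h import *
r,d=ctrl.capture('side'); save('sd11',r[80:240,250:450].repeat(3,0).repeat(3,1)); np.savez('sd11',r=r,d=d)
E
```

```text
t 13.58 tcp [593.3  47.  150.4] rack [ 26.6  55.5 150.4] toolx yaw 86.36 F [ 0.4  0.7 -0.3] g 0.414 j [-0.12  0.54  1.38 -0.    1.22 -1.62]
foot x,z range [[-11.6, -11.7, -58.3], [13.6, 11.3, -42.5]] 1151
-16 2 [-56.7 -56.6 -56.6] | -12 170 [-58.4 -57.3 -55.8] | -8 281 [-57.1 -55.3  14.4] | -4 787 [-55.5  11.   15.7] | 0 504 [-54.5 -10.4  16. ] | 4 303 [-53.6 -51.5 -17.9] | 8 282 [-52.5 -50.7 -31.5] | 
blade lean deg 16.1 x at tcp -0.9
```

View pics/w11.png

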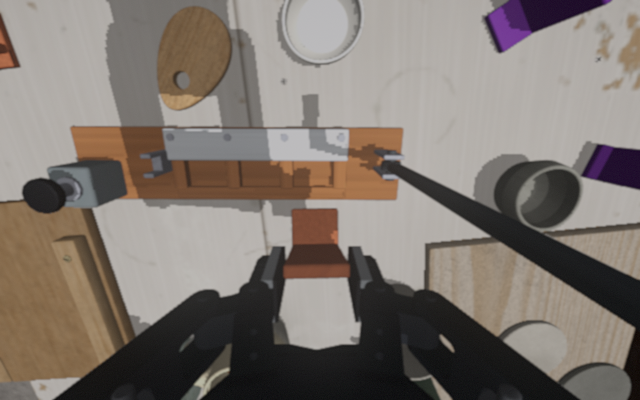

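View pics/sd11.png

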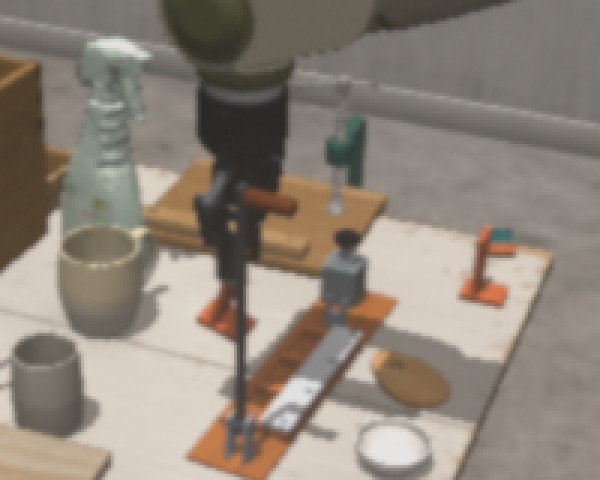

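Emit:
{"op": "drive_tool", "data": {
  "gripper": [1,1,1,1,1,1],
  "offset": [
    [0,0.01,0.011],
    [0,0.02,0.011],
    [0,0.02,0],
    [0,0.006,0],
    [0,0,0],
    [0,0,0]
  ],
  "turn": [0,0,0,0,0,0]
}}

```text
time_s: 14.18
eef_pos: [573.0, 46.1, 95.4]
ee_rot: [-0.516, 0.517, 0.483, -0.483]
force: [0.1, -0.1, 0.0]
grip_width: 0.407
```

```bash
cat > ins.py <<'E'
from look import *
name=sys.argv[1]; ys=float(sys.argv[2])
r,d,M=look(name); Q=w2r(cloud('wrist',d,M)); s=w2r(T_tool()[:3,3]); print('tcp',s.round(1))
hsv=cv2.cvtColor(np.ascontiguousarray(r[...,::-1]),cv2.COLOR_BGR2HSV)
lip=Q[(d>0)&(hsv[...,1]<60)&(abs(Q[...,2]-24)<3)&(abs(Q[...,0]+26)<20)&(abs(Q[...,1]-ys)<80)]
print('lip n',len(lip),'x',np.percentile(lip[:,0],[2,50,98]).round(1),'z',np.median(lip[:,2]).round(1))
tile=(d>0)&(hsv[...,0]<13)&(hsv[...,1]>80)&(Q[...,2]>20)&(Q[...,2]<130)&(abs(Q[...,0]-s[0])<50)&(abs(Q[...,1]-s[1])<28)
q=Q[tile]; print('tile y',np.percentile(q[:,1],[1,99]).round(1),'mid',(np.percentile(q[:,1],[1,99]).mean()).round(1)); 
k=q[abs(q[:,1]-s[1])<12]
f=k[k[:,2]<s[2]-35]; print('foot x',np.percentile(f[:,0],[1,99]).round(1))
f2=k[k[:,2]<s[2]-48]
if len(f2)>20:
    p=np.polyfit(f2[:,0],f2[:,2],1); x0=np.percentile(f2[:,0],1); print('foot slope deg',np.degrees(np.arctan(p[0])).round(1),'toe top tip x',x0.round(1),'z',np.polyval(p,x0).round(1))
g=k[(k[:,2]>s[2]-35)&(k[:,2]<s[2]+5)]; p=np.polyfit(g[:,2],g[:,0],1); print('blade lean',np.degrees(np.arctan(-p[0])).round(1))
# cheeks
C=Q[(d>0)&(Q[...,0]>-8)&(Q[...,0]<16)&(abs(Q[...,1]-ys)<40)&(Q[...,2]<21)]
print('cheek',[ (int(y),float(np.median(C[(C[:,1]>=y)&(C[:,1]<y+2)][:,2]).round(0))) for y in np.arange(ys-30,ys+30,2) if ((C[:,1]>=y)&(C[:,1]<y+2)).sum()>3])
E
python3 st.py; python3 ins.py w12 54
```

```text
t 14.18 tcp [573.   46.1  95.4] rack [ 6.3 53.1 95.4] toolx yaw 86.13 F [ 0.1 -0.1  0. ] g 0.407 j [-0.12  0.56  1.51 -0.    1.07 -1.63]
tcp [ 6.5 53.3 95.9]
lip n 5451 x [-41.3 -27.3 -12. ] z 24.0
tile y [36.2 70.9] mid 53.5
foot x [-4.7 20.5]
foot slope deg 17.4 toe top tip x -4.8 z 37.3
blade lean 16.3
cheek [(24, 18.0), (26, 18.0), (28, 18.0), (30, 18.0), (32, 12.0), (34, 6.0), (36, 7.0), (38, 7.0), (40, 7.0), (42, 6.0), (44, 7.0), (46, 7.0), (48, 7.0), (50, 6.0), (52, 7.0), (54, 7.0), (56, 7.0), (58, 7.0), (60, 7.0), (62, 7.0), (64, 7.0), (66, 7.0), (68, 7.0), (70, 7.0), (72, 12.0), (74, 18.0), (76, 18.0), (78, 18.0), (80, 18.0), (82, 18.0)]
```

View pics/w12.png

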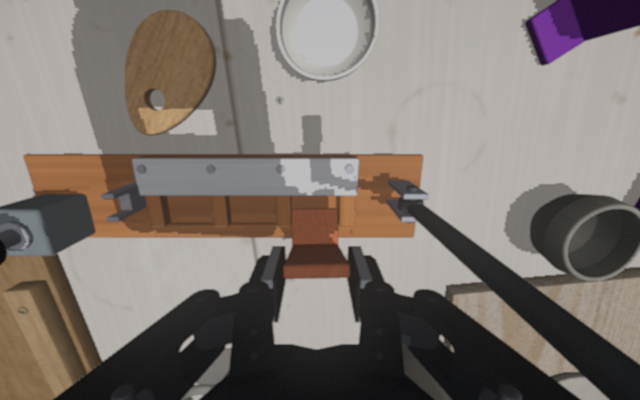

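Emit:
{"op": "drive_tool", "data": {
  "gripper": [1,1,1,1,1,1],
  "offset": [
    [0,0.006,0.003],
    [0,0.007,0],
    [0,0.005,0],
    [0,0.0035,0],
    [0,0,0],
    [0,0,0]
  ],
  "turn": [0,0,0,0,0,0]
}}

```text
time_s: 14.73
eef_pos: [569.4, 47.1, 73.2]
ee_rot: [0.516, -0.516, -0.483, 0.483]
force: [-0.1, -0.4, 0.4]
grip_width: 0.411
```

```bash
python3 st.py; python3 ins.py w13 54
```

```text
t 14.73 tcp [569.4  47.1  73.2] rack [ 2.7 53.9 73.2] toolx yaw 86.19 F [-0.1 -0.4  0.4] g 0.411 j [-0.12  0.58  1.54 -0.    1.02 -1.63]
tcp [ 2.8 53.9 73.4]
lip n 6498 x [-41.1 -27.1 -12.1] z 24.0
tile y [37.  72.4] mid 54.7
foot x [ 4.5 16.9]
foot slope deg 14.3 toe top tip x 4.4 z 19.7
blade lean 16.2
cheek [(24, 18.0), (26, 18.0), (28, 18.0), (30, 18.0), (32, 9.0), (34, 7.0), (36, 19.0), (38, 18.0), (40, 18.0), (42, 18.0), (44, 18.0), (46, 18.0), (48, 18.0), (50, 18.0), (52, 18.0), (54, 18.0), (56, 18.0), (58, 18.0), (60, 18.0), (62, 18.0), (64, 18.0), (66, 18.0), (68, 18.0), (70, 18.0), (72, 13.0), (74, 18.0), (76, 18.0), (78, 18.0), (80, 18.0), (82, 18.0)]
```

View pics/w13.png

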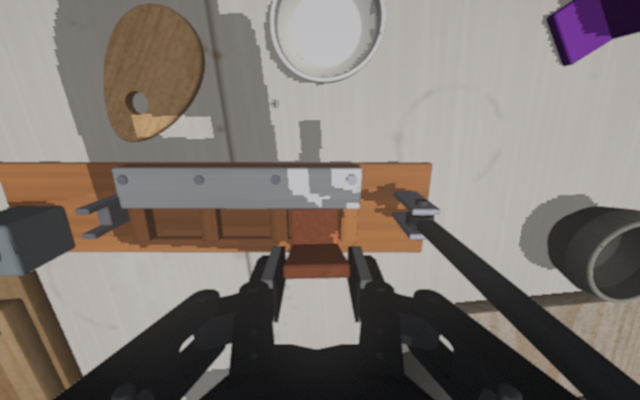

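Emit:
{"op": "drive_tool", "data": {
  "gripper": [1,1,1,1,1,1],
  "offset": [
    [0,0.0005,0.003],
    [0,0,0.003],
    [0,0,0.003],
    [0,0,0.002],
    [0,0,0],
    [0,0,0]
  ],
  "turn": [0,0,0,0,0,0]
}}

```text
time_s: 15.28
eef_pos: [558.4, 47.8, 73.1]
ee_rot: [-0.516, 0.516, 0.483, -0.483]
force: [0.7, 0.0, 0.0]
grip_width: 0.409
```

```bash
sed -i 's/(Q\[...,2\]>20)/(Q[...,2]>10)/' ins.py; python3 st.py; python3 ins.py w14 54
```

```text
t 15.28 tcp [558.4  47.8  73.1] rack [-8.3 53.8 73.1] toolx yaw 86.19 F [0.7 0.  0. ] g 0.409 j [-0.12  0.56  1.57 -0.    1.01 -1.63]
tcp [-8.3 53.8 73. ]
lip n 6251 x [-41.2 -27.2 -12.2] z 24.1
tile y [27.4 78.3] mid 52.9
foot x [-41.5   5.9]
foot slope deg 10.3 toe top tip x -41.5 z 13.4
blade lean 16.3
cheek [(24, 18.0), (26, 18.0), (28, 18.0), (30, 18.0), (32, 8.0), (34, 7.0), (36, 20.0), (38, 20.0), (40, 20.0), (42, 20.0), (44, 20.0), (46, 20.0), (48, 20.0), (50, 20.0), (52, 20.0), (54, 20.0), (56, 20.0), (58, 20.0), (60, 20.0), (62, 20.0), (64, 20.0), (66, 20.0), (68, 20.0), (70, 20.0), (72, 14.0), (74, 18.0), (76, 18.0), (78, 18.0), (80, 18.0), (82, 18.0)]
```

View pics/w14.png

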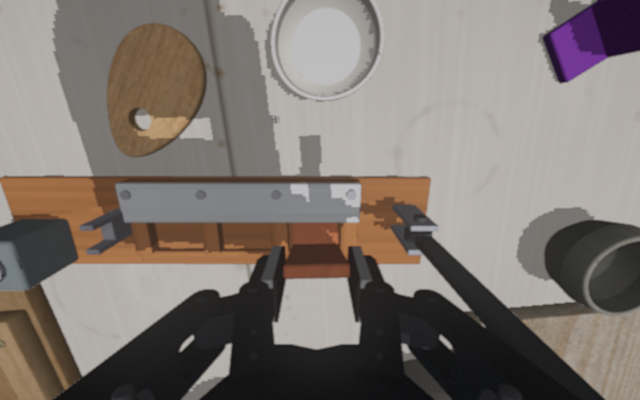

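Emit:
{"op": "drive_tool", "data": {
  "gripper": [0.5,0.5,0.5,0.5,0.5],
  "offset": [
    [0,0,0],
    [0,0,0],
    [0,0,0],
    [0,0,0],
    [0,0,0]
  ],
  "turn": [0,0,0,0,0]
}}

```text
time_s: 15.75
eef_pos: [558.5, 47.8, 72.9]
ee_rot: [-0.516, 0.516, 0.483, -0.483]
force: [-1.0, -1.2, 0.2]
grip_width: 0.504
```

```bash
python3 st.py; python3 ins.py w15 54
```

```text
t 15.75 tcp [558.5  47.8  72.9] rack [-8.3 53.8 72.9] toolx yaw 86.19 F [-1.  -1.2  0.2] g 0.504 j [-0.12  0.56  1.57  0.    1.01 -1.63]
tcp [-8.3 53.9 72.9]
lip n 6262 x [-41.1 -27.3 -12.2] z 24.0
tile y [27.2 76.2] mid 51.7
foot x [-41.5   7.7]
foot slope deg 6.4 toe top tip x -41.5 z 13.3
blade lean 9.6
cheek [(24, 18.0), (26, 18.0), (28, 18.0), (30, 18.0), (32, 8.0), (34, 16.0), (36, 18.0), (38, 18.0), (40, 18.0), (42, 18.0), (44, 17.0), (46, 18.0), (48, 18.0), (50, 18.0), (52, 18.0), (54, 18.0), (56, 18.0), (58, 18.0), (60, 18.0), (62, 18.0), (64, 18.0), (66, 18.0), (68, 18.0), (70, 18.0), (72, 10.0), (74, 18.0), (76, 18.0), (78, 18.0), (80, 18.0), (82, 18.0)]
```

View pics/w15.png

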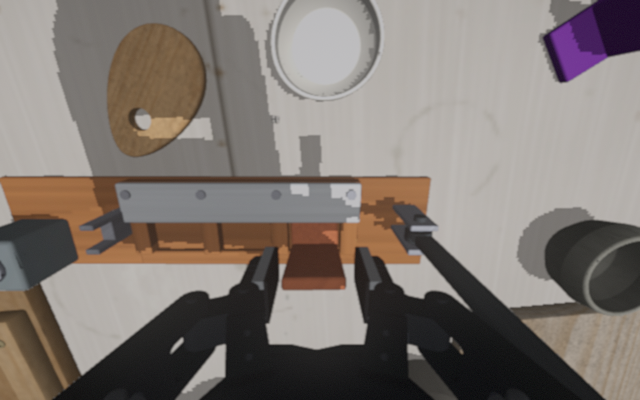

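Emit:
{"op": "drive_tool", "data": {
  "gripper": [0.5,1,1,1,1,1],
  "offset": [
    [0,0,-0.005],
    [0,0,0],
    [0,0,0],
    [0,0,0],
    [0,0,0],
    [0,0,0]
  ],
  "turn": [0,0,0,0,0,0],
  "force": 25
}}

```text
time_s: 16.3
eef_pos: [563.7, 47.4, 73.2]
ee_rot: [-0.516, 0.517, 0.483, -0.483]
force: [0.9, -1.1, 3.4]
grip_width: 0.411
```

Emit:
{"op": "drive_tool", "data": {
  "gripper": [1,1,1,1,1,1,1],
  "offset": [
    [0,0,0.0025],
    [0,0,0.0025],
    [0,0,0.0025],
    [0,0,0.0025],
    [0,0,0.0015],
    [0,0,0],
    [0,0,0]
  ],
  "turn": [0,0,0,0,0,0,0]
}}

```text
time_s: 16.88
eef_pos: [553.3, 47.9, 74.3]
ee_rot: [-0.515, 0.518, 0.484, -0.482]
force: [2.5, -0.8, 8.5]
grip_width: 0.409
```

```bash
python3 st.py; python3 ins.py w16 54|tail -3
```

```text
t 16.88 tcp [553.3  47.9  74.3] rack [-13.5  53.6  74.3] toolx yaw 86.18 F [ 2.5 -0.8  8.5] g 0.409 j [-0.12  0.55  1.59 -0.    1.   -1.63]
foot slope deg 10.0 toe top tip x -41.5 z 13.1
blade lean 17.3
cheek [(24, 18.0), (26, 18.0), (28, 18.0), (30, 18.0), (32, 9.0), (34, 7.0), (36, 20.0), (38, 20.0), (40, 20.0), (42, 20.0), (44, 20.0), (46, 20.0), (48, 19.0), (50, 19.0), (52, 19.0), (54, 19.0), (56, 20.0), (58, 19.0), (60, 19.0), (62, 19.0), (64, 19.0), (66, 19.0), (68, 20.0), (70, 19.0), (72, 12.0), (74, 18.0), (76, 18.0), (78, 18.0), (80, 18.0), (82, 18.0)]
```

View pics/w16.png

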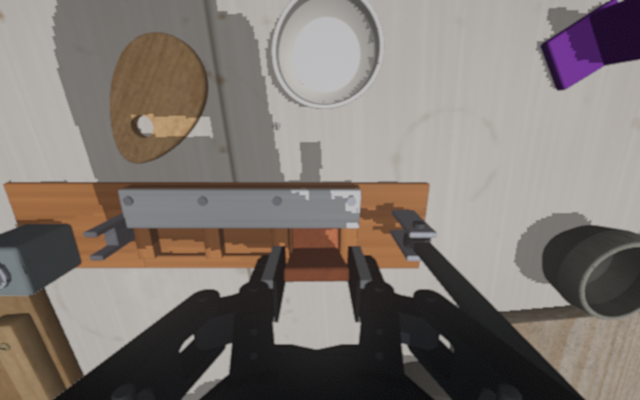

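Emit:
{"op": "drive_tool", "data": {
  "gripper": [0.5,0.5,0.5,0.5,0.4,0.4,0.4,0.4,0.4],
  "offset": [
    [0,0,0],
    [0,0,0],
    [0,0,0],
    [0,0,0],
    [0,-0.01,0],
    [0,-0.03,-0.01],
    [0,-0.03,-0.02],
    [0,0,-0.02],
    [0,0,0]
  ],
  "turn": [0,0,0,0,0,0,0,0,0]
}}

```text
time_s: 17.68
eef_pos: [604.7, 44.4, 145.3]
ee_rot: [-0.515, 0.518, 0.484, -0.482]
force: [-0.6, 0.5, -1.1]
grip_width: 0.597
```

```bash
python3 st.py; cat > seat.py <<'E'
from look import *
name=sys.argv[1]; ys=float(sys.argv[2])
r,d,M=look(name); Q=w2r(cloud('wrist',d,M)); s=w2r(T_tool()[:3,3])
hsv=cv2.cvtColor(np.ascontiguousarray(r[...,::-1]),cv2.COLOR_BGR2HSV)
m=(d>0)&(hsv[...,0]<13)&(hsv[...,1]>80)&(Q[...,2]>25)&(Q[...,2]<95)&(abs(Q[...,0])<45)&(abs(Q[...,1]-ys)<25)
q=Q[m]; t=q[q[:,2]>np.percentile(q[:,2],98)-4]; print('ztop',np.percentile(q[:,2],98).round(1),'top x',np.percentile(t[:,0],[3,97]).round(1),'top y',np.percentile(t[:,1],[2,98]).round(1))
for z in range(25,80,8):
    k=q[(q[:,2]>=z)&(q[:,2]<z+8)]
    if len(k)>5: print(z+4,'front x',np.median(k[:,0]).round(1),len(k),end=' | ')
g=q[q[:,2]<np.percentile(q[:,2],98)-5]
p=np.polyfit(g[:,2],g[:,0],1); print('\nlean',np.degrees(np.arctan(-p[0])).round(2))
lip=Q[(d>0)&(hsv[...,1]<60)&(abs(Q[...,2]-24)<3)&(abs(Q[...,0]+26)<20)&(abs(Q[...,1])<90)]
print('lip x',np.percentile(lip[:,0],[2,98]).round(1),'z',np.median(lip[:,2]).round(1))
E
python3 seat.py w17 54
```

```text
t 17.68 tcp [604.7  44.4 145.3] rack [ 38.1  53.6 145.3] toolx yaw 86.17 F [-0.6  0.5 -1.1] g 0.597 j [-0.12  0.56  1.36  0.    1.22 -1.62]
ztop 82.7 top x [-5.7  1.6] top y [36.9 70.2]
29 front x -5.6 38 | 37 front x -5.6 39 | 45 front x -5.6 68 | 53 front x -5.7 50 | 61 front x -5.6 73 | 69 front x -5.7 55 | 77 front x -5.1 208 | 
lean -0.01
lip x [-40.8 -12.3] z 24.1
```

View pics/w17.png

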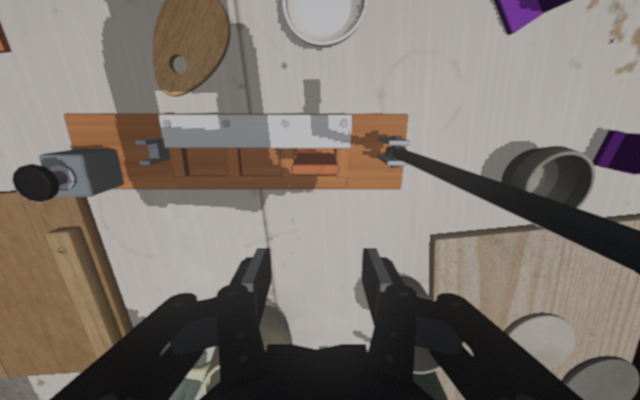

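```bash
python3 stw.py 460,-242,190
```

```text
t 17.73 tcp [602.7  44.7 143.6] yaw 86.19 F [ 0.4  0.4 -0.3] g 0.597
460,-242,190 tool delta mm [-295.6  -46.5  123.2]
```

Emit:
{"op": "drive_tool", "data": {
  "gripper": [0.35,0.35,0.35,0.35,0.35,0.35,0.35,0.35,0.35,0.35,0.35,0.35],
  "offset": [
    [-0.015,-0.02,0.005],
    [-0.03,-0.02,0.013],
    [-0.03,-0.0065,0.013],
    [-0.03,0,0.013],
    [-0.03,0,0.013],
    [-0.03,0,0.013],
    [-0.03,0,0.013],
    [-0.03,0,0.013],
    [-0.03,0,0.013],
    [-0.03,0,0.01],
    [-0.0106,0,0.004],
    [0,0,0]
  ],
  "turn": [0,0,0,0,0,0,0,0,0,0,0,0]
}}

```text
time_s: 18.73
eef_pos: [458.0, -243.2, 189.1]
ee_rot: [0.518, -0.517, -0.482, 0.482]
force: [0.6, 0.6, -0.8]
grip_width: 0.645
```

```bash
python3 look.py w18; python3 tile.py w18 435,-242,70
```

```text
px [312. 164.] 1309 zmax 76.3
top 274 [ 436.9 -243.5   75.3] ((437.0722351074219, -243.68417358398438), (7.253634452819824, 34.34284973144531), 0.5437764525413513)
foot 754 [ 421.1 -244.2    9. ] ((420.4511413574219, -244.41439819335938), (27.36570930480957, 35.02774429321289), 1.1472928524017334)
```

View pics/w18.png

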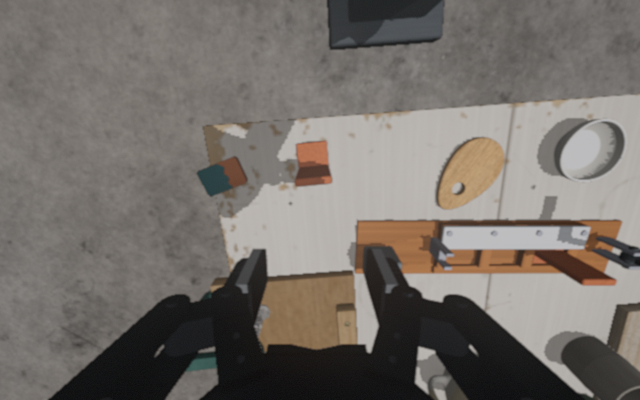

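Emit:
{"op": "drive_tool", "data": {
  "gripper": [0.35,0.35,0.35,0.35],
  "offset": [
    [0,0.02,0.01],
    [0,0.03,0.01],
    [0,0.02,0],
    [0,0,0]
  ],
  "turn": [-4.6,0,0,0]
}}

```text
time_s: 19.12
eef_pos: [438.0, -238.4, 116.0]
ee_rot: [0.499, -0.494, -0.504, 0.504]
force: [0.6, 0.5, -1.8]
grip_width: 0.652
```

```bash
python3 stw.py 437,-243.7,60; python3 stw.py 437,-243.7,60;python3 look.py w19; python3 stw.py 437,-243.7,60; python3 tile.py w19 435,-242,70
```

```text
t 19.12 tcp [ 438.  -238.4  116. ] yaw 90.86 F [ 0.6  0.5 -1.8] g 0.652
437,-243.7,60 tool delta mm [-5.6 56.   0.8]
t 19.12 tcp [ 438.  -238.4  116. ] yaw 90.86 F [ 0.6  0.5 -1.8] g 0.652
437,-243.7,60 tool delta mm [-5.6 56.   0.8]
t 19.17 tcp [ 439.2 -239.4  118.3] yaw 90.87 F [0.4 0.1 0.8] g 0.648
437,-243.7,60 tool delta mm [-4.5 58.3  2.1]
px [307. 204.] 2524 zmax 76.1
top 482 [ 436.6 -244.4   75.1] ((437.0931701660156, -244.3175506591797), (7.402853965759277, 33.91119384765625), 1.5672205686569214)
foot 1213 [ 421.5 -244.6    9.3] ((420.5374755859375, -245.48208618164062), (27.681777954101562, 35.16112518310547), 1.2943974733352661)
```

Emit:
{"op": "drive_tool", "data": {
  "gripper": [0.35,0.35,0.35,0.35,0.35,1,1,1,1,1,1],
  "offset": [
    [-0.005,0.005,0.002],
    [0,0.02,0],
    [0,0.02,0],
    [0,0.013,0],
    [0,0,0],
    [0,0,0],
    [0,0,0],
    [0,0,0],
    [0,0,0],
    [0,0,0],
    [0,0,0]
  ],
  "turn": [-0.4,0,0,0,0,0,0,0,0,0,0],
  "force": 25
}}

```text
time_s: 20.08
eef_pos: [438.4, -246.9, 62.9]
ee_rot: [-0.494, 0.496, 0.505, -0.505]
force: [0.3, 2.3, 7.1]
grip_width: 0.41
```

```bash
python3 stw.py 437,-243.7,60; python3 look.py w20
```

```text
t 20.08 tcp [ 438.4 -246.9   62.9] yaw 91.19 F [0.3 2.3 7.1] g 0.41
437,-243.7,60 tool delta mm [3.2 2.9 1.3]
```

View pics/w20.png

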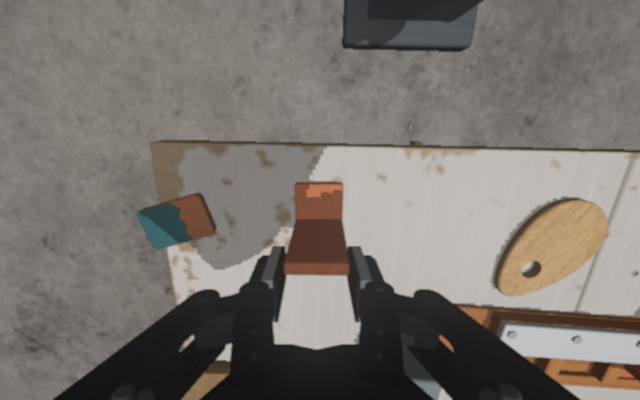

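Emit:
{"op": "drive_tool", "data": {
  "gripper": [1,1,1,1,1,1],
  "offset": [
    [0,-0.01,0],
    [0,-0.03,0],
    [0,-0.04,0],
    [0.02,-0.04,0],
    [0.03,-0.015,0],
    [0,0,0]
  ],
  "turn": [0,0,0,5,0,0]
}}

```text
time_s: 20.63
eef_pos: [440.3, -195.5, 198.5]
ee_rot: [-0.513, 0.518, 0.484, -0.483]
force: [0.0, -1.0, -0.8]
grip_width: 0.407
```

```bash
python3 st.py 66,-157,196
```

```text
t 20.63 tcp [ 440.3 -195.5  198.5] rack [-109.8 -196.8  198.5] toolx yaw 86.3 F [ 0.  -1.  -0.8] g 0.407 j [-0.66  0.24  1.68  0.    1.21 -2.17]
66,-157,196 tool delta mm [  39.3    3.5 -175.9]
```

Emit:
{"op": "drive_tool", "data": {
  "gripper": [1,1,1,1,1,1,1,1,1,1,1,1,1],
  "offset": [
    [0.015,0,-0.015],
    [0.025,0,-0.03],
    [0,0,-0.033],
    [0,0,-0.033],
    [0,0,-0.033],
    [0,0,-0.022],
    [0,0,-0.01],
    [0,0.02,0],
    [0,0.03,0],
    [0,0.03,0],
    [0,0.016,0],
    [0,0,0],
    [0,0,0]
  ],
  "turn": [0,0,0,0,0,0,0,0,0,0,0,0,0]
}}

```text
time_s: 21.72
eef_pos: [617.3, -169.8, 98.0]
ee_rot: [0.517, -0.516, -0.483, 0.483]
force: [0.2, 0.5, -0.6]
grip_width: 0.409
```

```bash
python3 st.py 66,-157,97; python3 inhand.py w21; python3 - <<'E'
from h import *
s=w2r(T_tool()[:3,3]); f=np.load('w21.npz'); Q=w2r(cloud('wrist',f['d'],f['M']));d=f['d']
H=Q[(d>0)&(abs(Q[...,2]-51)<4)&(abs(Q[...,0]-10)<25)&(abs(Q[...,1]+162)<25)]; print('housing',np.percentile(H,[1,99],0).round(1))
E
```

```text
t 21.72 tcp [ 617.3 -169.8   98. ] rack [  65.1 -159.3   98. ] toolx yaw 86.19 F [ 0.2  0.5 -0.6] g 0.409 j [-0.45  0.68  1.28 -0.    1.18 -1.96]
66,-157,97 tool delta mm [ 2.3  1.  -0.9]
foot x,z range [[-32.3, -11.8, -58.4], [-4.8, 11.8, -40.7]] 1419
-44 17 [-19.6 -17.5 -16.6] | -36 54 [-61.6 -57.6 -55.2] | -32 182 [-56.6 -55.4 -54.2] | -28 173 [-56.  -55.1 -54.2] | -24 165 [-56.3 -55.2 -54.2] | -20 165 [-56.3 -55.2 -54. ] | -16 162 [-56.4 -55.3 -54. ] | -12 164 [-56.4 -55.4 -54.2] | -8 1869 [-54.7 -13.8  10.4] | -4 319 [10.6 11.7 12.6] | 0 94 [10.7 11.6 12.3] | 
blade lean deg -0.9 x at tcp -5.4
housing [[  -9.2 -181.9   49.1]
 [  27.7 -144.3   53.9]]
```

Emit:
{"op": "drive_tool", "data": {
  "gripper": [1,1,1,1,1,1,1,1,1,1,1,1,1],
  "offset": [
    [0.003,-0.002,0.0025],
    [0,0,0.001],
    [0,-0.001,0.0025],
    [0,-0.001,0.0025],
    [0,-0.001,0.0025],
    [0,-0.0007,0.0025],
    [0,-0.0006,0.0025],
    [0,-0.0005,0.0025],
    [0,-0.0005,0.0025],
    [0,-0.0005,0.0025],
    [0,-0.0005,0.0025],
    [0,0,0],
    [0,0,0]
  ],
  "turn": [0,0,0,0,0,0,0,0,0,0,0,0,0]
}}

```text
time_s: 22.85
eef_pos: [591.5, -164.8, 105.9]
ee_rot: [0.516, -0.516, -0.483, 0.483]
force: [2.5, 1.1, 1.9]
grip_width: 0.411
```

Emit:
{"op": "drive_tool", "data": {
  "gripper": [1,1,1,1,1,1,1,1,1],
  "offset": [
    [0,0,-0.01],
    [0,-0.02,-0.01],
    [0.01,-0.03,0],
    [0.03,0,0],
    [0.034,0,0.01],
    [0.027,0,0.01],
    [0,0,0.01],
    [0,0,0],
    [0,0,0]
  ],
  "turn": [0,0,0,0,0,0,0,0,0]
}}

```text
time_s: 23.6
eef_pos: [588.1, -63.6, 155.7]
ee_rot: [0.517, -0.516, -0.483, 0.484]
force: [-0.2, -0.7, -1.1]
grip_width: 0.414
```

```bash
python3 st.py; python3 inhand.py w22; python3 ins.py w23 -54
```

```text
t 23.6 tcp [588.1 -63.6 155.7] rack [ 28.8 -55.3 155.7] toolx yaw 86.19 F [-0.2 -0.7 -1.1] g 0.414 j [-0.31  0.52  1.39 -0.    1.23 -1.81]
foot x,z range [[-14.1, -11.9, -60.4], [11.4, 12.0, -41.7]] 1188
-16 106 [-60.6 -59.3 -58.1] | -12 176 [-59.6 -58.4 -57.2] | -8 209 [-58.5 -57.2  11.3] | -4 854 [-56.8   8.   13.2] | 0 589 [-56.2 -12.2  13.7] | 4 363 [-55.6 -38.2 -23.2] | 8 254 [-54.3 -52.7 -41.2] | 
blade lean deg 13.7 x at tcp -1.5
tcp [ 29.3 -56.  155.7]
lip n 3656 x [-40.7 -26.7 -12.3] z 24.2
tile y [-82.8 -34.3] mid -58.6
foot x [15.5 41. ]
foot slope deg 40.5 toe top tip x 15.5 z 83.4
blade lean 12.9
cheek [(-84, 18.0), (-82, 18.0), (-80, 18.0), (-78, 18.0), (-76, 7.0), (-74, 6.0), (-72, 7.0), (-70, 7.0), (-68, 7.0), (-66, 7.0), (-64, 7.0), (-62, 7.0), (-60, 7.0), (-58, 7.0), (-56, 7.0), (-54, 7.0), (-52, 7.0), (-50, 7.0), (-48, 7.0), (-46, 7.0), (-44, 7.0), (-42, 7.0), (-40, 7.0), (-38, 7.0), (-36, 7.0), (-34, 18.0), (-32, 18.0), (-30, 18.0), (-28, 18.0), (-26, 18.0)]
```

View pics/w23.png

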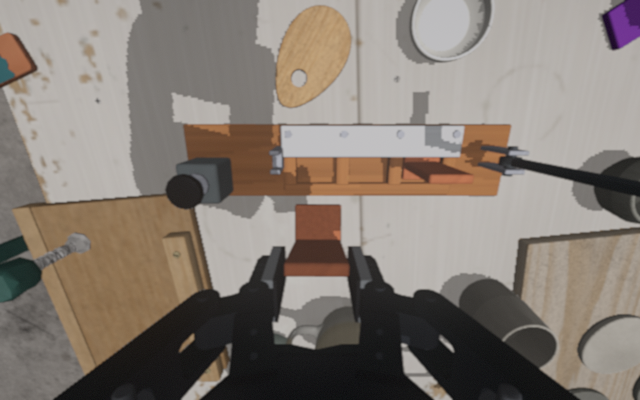

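Emit:
{"op": "drive_tool", "data": {
  "gripper": [1,1,1,1,1,1],
  "offset": [
    [0.0015,0.01,0.012],
    [0,0.02,0.012],
    [0,0.02,0],
    [0,0.008,0],
    [0,0,0],
    [0,0,0]
  ],
  "turn": [0,0,0,0,0,0]
}}

```text
time_s: 24.2
eef_pos: [565.1, -60.9, 98.3]
ee_rot: [-0.516, 0.517, 0.483, -0.483]
force: [0.6, -0.1, -0.8]
grip_width: 0.412
```

```bash
sed -i 's/f2=k\[k\[:,2\]<s\[2\]-48\]/f2=k[(k[:,2]<s[2]-52)\&(k[:,2]>s[2]-63)]/' ins.py; python3 st.py; python3 ins.py w24 -54
```

```text
t 24.2 tcp [565.1 -60.9  98.3] rack [  5.7 -54.2  98.3] toolx yaw 86.16 F [ 0.6 -0.1 -0.8] g 0.412 j [-0.31  0.54  1.53 -0.    1.07 -1.82]
tcp [  5.9 -54.1  98.8]
lip n 5379 x [-41.  -26.9 -11.7] z 24.2
tile y [-81.1 -34.1] mid -57.6
foot x [-8.4 17.6]
foot slope deg 14.1 toe top tip x -8.3 z 38.7
blade lean 13.8
cheek [(-84, 18.0), (-82, 18.0), (-80, 18.0), (-78, 18.0), (-76, 9.0), (-74, 6.0), (-72, 7.0), (-70, 7.0), (-68, 7.0), (-66, 7.0), (-64, 7.0), (-62, 6.0), (-60, 6.0), (-58, 7.0), (-56, 6.0), (-54, 7.0), (-52, 7.0), (-50, 7.0), (-48, 7.0), (-46, 7.0), (-44, 6.0), (-42, 7.0), (-40, 6.0), (-38, 7.0), (-36, 7.0), (-34, 18.0), (-32, 18.0), (-30, 18.0), (-28, 18.0), (-26, 18.0)]
```

```bash
python3 - <<'E'
from h import *
f=np.load('w24.npz'); Q=w2r(cloud('wrist',f['d'],f['M']));d=f['d']
hsv=cv2.cvtColor(np.ascontiguousarray(f['r'][...,::-1]),cv2.COLOR_BGR2HSV)
for a,b in ((35,48),(60,95),(105,116)):
    q=Q[(d>0)&(hsv[...,0]<13)&(hsv[...,1]>80)&(Q[...,2]>a)&(Q[...,2]<b)&(abs(Q[...,0])<40)&(abs(Q[...,1]+54)<28)]; print(a,len(q),np.percentile(q[:,1],[1,99]).round(1))
E
```

```text
35 1673 [-69.7 -34.1]
60 622 [-68.6 -37.2]
105 1012 [-70.7 -35.9]
```

Emit:
{"op": "drive_tool", "data": {
  "gripper": [1,1,1,1,1,1],
  "offset": [
    [-0.0018,0.006,0],
    [0,0.007,0],
    [0,0.006,0],
    [0,0.004,0],
    [0,0,0],
    [0,0,0]
  ],
  "turn": [0,0,0,0,0,0]
}}

```text
time_s: 24.75
eef_pos: [564.4, -62.1, 74.8]
ee_rot: [0.516, -0.516, -0.483, 0.483]
force: [0.4, -0.0, -1.1]
grip_width: 0.41
```

```bash
python3 st.py; python3 ins.py w25 -54
```

```text
t 24.75 tcp [564.4 -62.1  74.8] rack [  5.  -55.4  74.8] toolx yaw 86.19 F [ 0.4 -0.  -1.1] g 0.41 j [-0.32  0.57  1.55 -0.    1.02 -1.82]
tcp [  5.1 -55.4  75. ]
lip n 6548 x [-41.2 -27.3 -12.4] z 24.1
tile y [-82.  -34.5] mid -58.2
foot x [-41.4  16.9]
foot slope deg 10.1 toe top tip x -41.4 z 10.6
blade lean 13.7
cheek [(-84, 18.0), (-82, 18.0), (-80, 18.0), (-78, 18.0), (-76, 8.0), (-74, 7.0), (-72, 18.0), (-70, 18.0), (-68, 18.0), (-66, 18.0), (-64, 18.0), (-62, 18.0), (-60, 18.0), (-58, 18.0), (-56, 18.0), (-54, 18.0), (-52, 18.0), (-50, 18.0), (-48, 19.0), (-46, 19.0), (-44, 18.0), (-42, 18.0), (-40, 19.0), (-38, 18.0), (-36, 18.0), (-34, 18.0), (-32, 18.0), (-30, 18.0), (-28, 18.0), (-26, 18.0)]
```

View pics/w25.png

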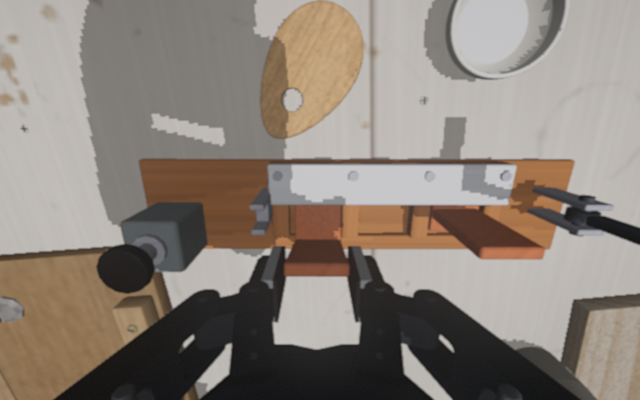

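Emit:
{"op": "drive_tool", "data": {
  "gripper": [1,1,1,1,1,1,1],
  "offset": [
    [0,0.0005,0.003],
    [0,0,0.003],
    [0,0,0.003],
    [0,0,0.003],
    [0,0,0.001],
    [0,0,0],
    [0,0,0]
  ],
  "turn": [0,0,0,0,0,0,0]
}}

```text
time_s: 25.38
eef_pos: [551.5, -61.3, 74.6]
ee_rot: [-0.516, 0.516, 0.483, -0.483]
force: [0.8, -0.1, -1.4]
grip_width: 0.413
```

Emit:
{"op": "drive_tool", "data": {
  "gripper": [0.5,0.5,0.5,0.5,0.5],
  "offset": [
    [0,0,0],
    [0,0,0],
    [0,0,0],
    [0,0,0],
    [0,0,0]
  ],
  "turn": [0,0,0,0,0]
}}

```text
time_s: 25.8
eef_pos: [551.5, -61.3, 74.5]
ee_rot: [-0.516, 0.516, 0.483, -0.483]
force: [-0.6, 0.7, 0.8]
grip_width: 0.5
```

```bash
python3 st.py; python3 ins.py w26 -54 | grep lean
```

```text
t 25.8 tcp [551.5 -61.3  74.5] rack [ -7.9 -55.5  74.5] toolx yaw 86.19 F [-0.6  0.7  0.8] g 0.5 j [-0.32  0.55  1.59 -0.    1.   -1.83]
blade lean 9.0
```

View pics/w26.png

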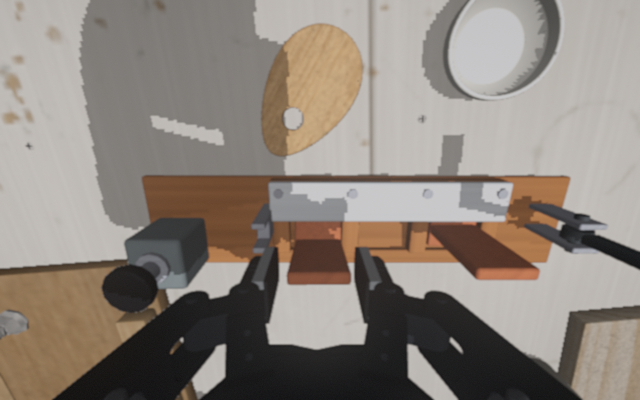

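Same state as before with the first tile, so I'll repeat the regrip, push and release that seated it.

Emit:
{"op": "drive_tool", "data": {
  "gripper": [0.5,1,1,1,1,1],
  "offset": [
    [0,0,-0.005],
    [0,0,0],
    [0,0,0],
    [0,0,0],
    [0,0,0],
    [0,0,0]
  ],
  "turn": [0,0,0,0,0,0],
  "force": 25
}}

```text
time_s: 26.35
eef_pos: [556.7, -61.7, 74.8]
ee_rot: [-0.516, 0.517, 0.483, -0.483]
force: [1.6, 1.2, 3.6]
grip_width: 0.411
```

Emit:
{"op": "drive_tool", "data": {
  "gripper": [1,1,1,1,1,1,1],
  "offset": [
    [0,0,0.0025],
    [0,0,0.0025],
    [0,0,0.0025],
    [0,0,0.0025],
    [0,0,0.0015],
    [0,0,0],
    [0,0,0]
  ],
  "turn": [0,0,0,0,0,0,0]
}}

```text
time_s: 26.93
eef_pos: [546.4, -61.1, 76.0]
ee_rot: [-0.515, 0.518, 0.484, -0.482]
force: [3.2, 0.8, 9.8]
grip_width: 0.407
```

Emit:
{"op": "drive_tool", "data": {
  "gripper": [0.5,0.5,0.5,0.5,0.4,0.4,0.4,0.4,0.4],
  "offset": [
    [0,0,0],
    [0,0,0],
    [0,0,0],
    [0,0,0],
    [0,-0.01,0],
    [0,-0.03,-0.01],
    [0,-0.03,-0.02],
    [0,0,-0.02],
    [0,0,0]
  ],
  "turn": [0,0,0,0,0,0,0,0,0]
}}

```text
time_s: 27.68
eef_pos: [597.7, -64.7, 146.9]
ee_rot: [-0.515, 0.518, 0.484, -0.482]
force: [-0.5, 0.5, -0.7]
grip_width: 0.597
```

```bash
python3 st.py; python3 seat.py w27 -54;  python3 seat.py w27b 54
```

```text
t 27.68 tcp [597.7 -64.7 146.9] rack [ 38.4 -55.7 146.9] toolx yaw 86.19 F [-0.5  0.5 -0.7] g 0.597 j [-0.3   0.55  1.37  0.    1.21 -1.81]
ztop 86.3 top x [-8.2 -0.7] top y [-70.7 -37.2]
53 front x -4.1 6 | 61 front x -5.3 7 | 69 front x -6.5 7 | 77 front x -7.8 6 | 
lean 8.71
lip x [-40.6 -12. ] z 24.3
ztop 82.8 top x [-5.6  2. ] top y [35.8 69.9]
29 front x -5.6 68 | 37 front x -5.6 84 | 45 front x -5.5 68 | 53 front x -5.6 99 | 61 front x -5.6 82 | 69 front x -5.6 119 | 77 front x -3.4 239 | 
lean -0.02
lip x [-40.6 -11.8] z 24.2
```

View pics/w27.png

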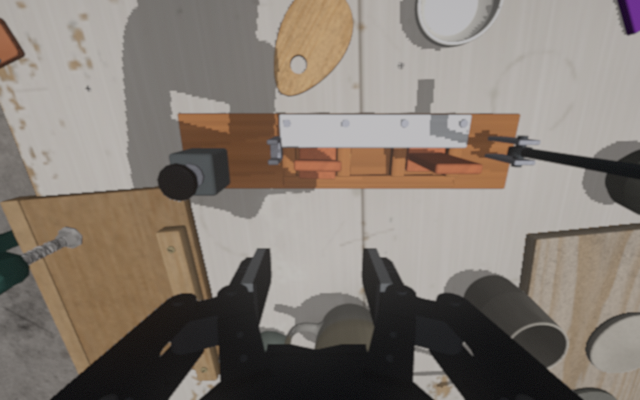

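Emit:
{"op": "drive_tool", "data": {
  "gripper": [1,1,1,1,1,1,1,1,1],
  "offset": [
    [0.0015,0.02,0],
    [0,0.03,0],
    [0,0.03,0],
    [0,0.025,0],
    [0,0.014,0],
    [0,0,0.008],
    [0,0,0.004],
    [0,0,0],
    [0,0,0]
  ],
  "turn": [0,0,0,0,0,0,0,0,0]
}}

```text
time_s: 28.53
eef_pos: [583.0, -62.0, 26.1]
ee_rot: [-0.516, 0.517, 0.483, -0.483]
force: [0.1, 0.2, 0.2]
grip_width: 0.001
```

```bash
python3 st.py; python3 look.py w28
```

```text
t 28.53 tcp [583.  -62.   26.1] rack [ 23.5 -54.   26.1] toolx yaw 86.18 F [0.1 0.2 0.2] g 0.001 j [-0.31  0.67  1.52 -0.    0.95 -1.81]
```

View pics/w28.png

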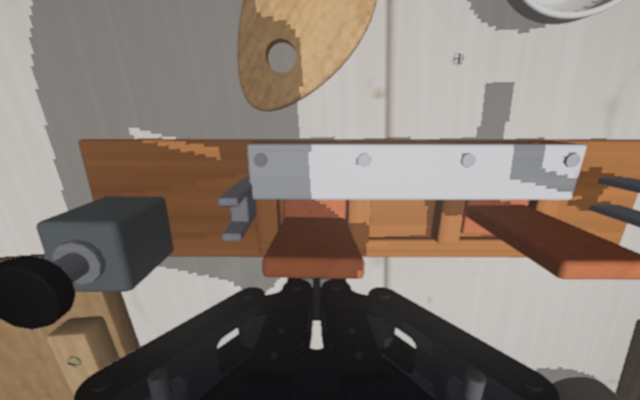

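Fingers are behind the leaning tile. I'll push it gently toward -x.

Emit:
{"op": "drive_tool", "data": {
  "gripper": [1,1,1,1,1,1,1,1],
  "offset": [
    [0,0,0.0015],
    [0,0,0.0015],
    [0,0,0.0015],
    [0,0,0.0015],
    [0,0,0.001],
    [0,0,0.001],
    [0,0,0],
    [0,0,0]
  ],
  "turn": [0,0,0,0,0,0,0,0]
}}

```text
time_s: 29.25
eef_pos: [575.0, -61.4, 25.5]
ee_rot: [-0.516, 0.516, 0.483, -0.483]
force: [0.6, -0.5, 0.6]
grip_width: 0.002
```

```bash
python3 st.py; python3 seat.py w29 -54
```

```text
t 29.25 tcp [575.  -61.4  25.5] rack [ 15.6 -54.   25.5] toolx yaw 86.19 F [ 0.6 -0.5  0.6] g 0.002 j [-0.31  0.66  1.54  0.    0.94 -1.81]
ztop 84.0 top x [-7.   0.1] top y [-71.1 -37.9]
29 front x -3.5 313 | 37 front x -4.0 365 | 45 front x -4.5 430 | 53 front x -5.0 528 | 61 front x -5.5 620 | 69 front x -5.9 793 | 77 front x -6.4 1065 | 
lean 2.2
lip x [-41.1 -12.2] z 24.2
```

View pics/w29.png

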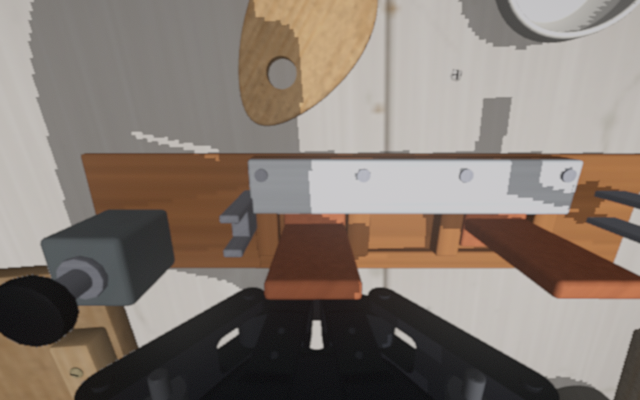

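Emit:
{"op": "drive_tool", "data": {
  "gripper": [1,1,1,1,1],
  "offset": [
    [0,-0.001,0.001],
    [0,0,0.001],
    [0,0,0.0005],
    [0,0,0],
    [0,0,0]
  ],
  "turn": [0,0,0,0,0]
}}

```text
time_s: 29.72
eef_pos: [572.5, -61.2, 26.5]
ee_rot: [-0.516, 0.516, 0.483, -0.483]
force: [0.6, -0.2, 0.9]
grip_width: -0.003
```

```bash
python3 st.py; python3 seat.py w30 -54
```

```text
t 29.72 tcp [572.5 -61.2  26.5] rack [ 13.1 -54.   26.5] toolx yaw 86.19 F [ 0.6 -0.2  0.9] g -0.003 j [-0.31  0.65  1.55 -0.    0.93 -1.81]
ztop 84.1 top x [-9.4 -2.1] top y [-71.1 -38.1]
29 front x -5.8 311 | 37 front x -6.4 360 | 45 front x -6.9 415 | 53 front x -7.4 509 | 61 front x -7.9 605 | 69 front x -8.4 765 | 77 front x -8.8 987 | 
lean 2.69
lip x [-41.1 -12.6] z 24.2
```

Emit:
{"op": "drive_tool", "data": {
  "gripper": [1,1,1,1,1,1],
  "offset": [
    [0,0,-0.006],
    [0,0,-0.01],
    [0,-0.03,0],
    [0,-0.03,0],
    [0,0,0],
    [0,0,0]
  ],
  "turn": [0,0,0,0,0,0]
}}

```text
time_s: 30.27
eef_pos: [589.5, -62.5, 87.8]
ee_rot: [-0.515, 0.517, 0.484, -0.483]
force: [0.5, 0.3, -1.3]
grip_width: -0.002
```

```bash
python3 st.py; python3 seat.py w31 -54
```

```text
t 30.27 tcp [589.5 -62.5  87.8] rack [ 30.1 -54.1  87.8] toolx yaw 86.2 F [ 0.5  0.3 -1.3] g -0.002 j [-0.3   0.6   1.46 -0.    1.08 -1.81]
ztop 82.5 top x [-4.6  2.6] top y [-71.  -37.4]
29 front x -4.6 119 | 37 front x -4.5 105 | 45 front x -4.5 143 | 53 front x -4.5 157 | 61 front x -4.6 168 | 69 front x -4.5 201 | 77 front x -4.2 433 | 
lean -0.02
lip x [-40.8 -12.1] z 24.2
```

View pics/w31.png

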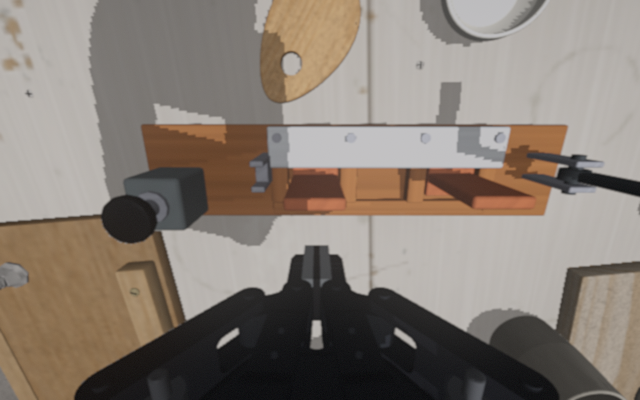

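Emit:
{"op": "drive_tool", "data": {
  "gripper": [0.4,0.4,0.4,0.4,0.4,0.4,0.4,0.4,0.4,0.4,0.4,0.4,0.4,0.4],
  "offset": [
    [0,-0.02,0],
    [0,-0.035,0],
    [0,-0.035,0],
    [0,-0.035,0.01],
    [0,-0.035,0.01],
    [0,-0.035,0.01],
    [0,-0.035,0.01],
    [0.02,-0.012,0.01],
    [0.035,0,0.01],
    [0.035,0,0.01],
    [0.035,0,0],
    [0.035,0,0],
    [0.026,0,0],
    [0,0,0]
  ],
  "turn": [0,0,0,0,0,0,0,0,0,0,0,0,0,0]
}}

```text
time_s: 31.48
eef_pos: [530.6, 132.1, 326.9]
ee_rot: [0.516, -0.514, -0.484, 0.485]
force: [-1.0, 0.1, -1.0]
grip_width: 0.594
```

```bash
python3 st.py -40,132,254; python3 look.py w32; python3 - <<'E'
from h import *
M=cam2world('scene'); r,d=ctrl.capture('scene'); save('s32',r)
for q in ['keeper_knob','stand_tile_1_mid']:
    for x in ctrl.pinpoint('scene',q): print(q,round(x['score'],2),w2r(w(M,x['centre'])).round())
M=cam2world('wrist')
for x in ctrl.pinpoint('wrist','keeper_knob'): print('wrist',round(x['score'],2),w2r(w(M,x['centre'])).round())
E
```

```text
t 31.48 tcp [530.6 132.1 326.9] rack [-41.7 136.1 326.9] toolx yaw 86.45 F [-1.   0.1 -1. ] g 0.594 j [ 0.03  0.32  1.25  0.    1.58 -1.48]
-40,132,254 tool delta mm [-4.1 72.9 -1.9]
keeper_knob 0.61 [-45. 135. 270.]
keeper_knob 0.33 [   8. -166.   81.]
stand_tile_1_mid 0.33 [163. 155.  -1.]
wrist 0.84 [-40. 125. 270.]
wrist 0.36 [-99. -63.   1.]
```

View pics/w32.png

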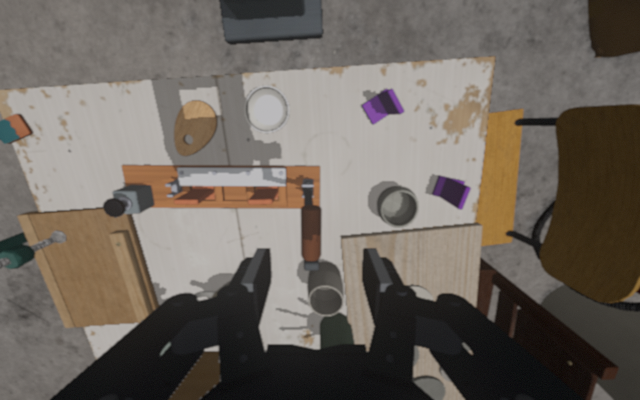

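View pics/s32.png

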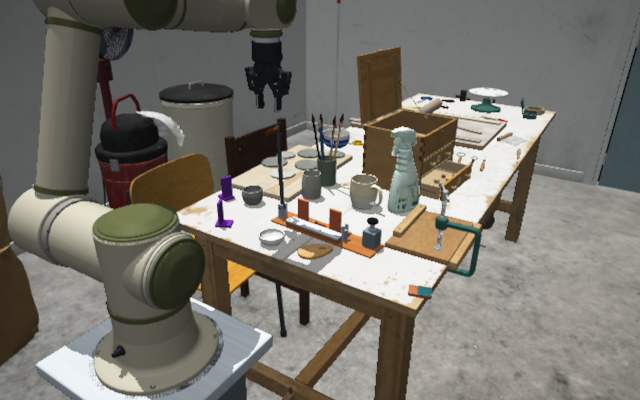

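Emit:
{"op": "drive_tool", "data": {
  "gripper": [0.4,0.4,0.4,0.4,0.4,1,1,1,1,1,1,1],
  "offset": [
    [-0.0035,0.015,-0.001],
    [0,0.025,0],
    [0,0.025,0],
    [0,0.008,0],
    [0,0,0],
    [0,0,0],
    [0,0,0],
    [0,0,0],
    [0,0,0],
    [0,0,0],
    [0,0,0],
    [0,0,0]
  ],
  "turn": [0,0,0,0,0,0,0,0,0,0,0,0],
  "force": 30
}}

```text
time_s: 32.73
eef_pos: [532.3, 124.4, 257.0]
ee_rot: [-0.516, 0.517, 0.484, -0.482]
force: [-0.4, -1.1, 6.4]
grip_width: 0.175
```

```bash
python3 st.py -40,132,254; python3 - <<'E'
import numpy as np
th=np.linspace(1.60,0.0,25); y=-230*np.cos(th); z=230*np.sin(th)
print((np.c_[np.diff(y),-np.diff(z)]/1000).round(4).tolist())
E
```

```text
t 32.73 tcp [532.3 124.4 257. ] rack [-39.5 128.5 257. ] toolx yaw 86.19 F [-0.4 -1.1  6.4] g 0.175 j [ 0.02  0.34  1.39 -0.    1.41 -1.49]
-40,132,254 tool delta mm [3.5 3.  0.5]
[[-0.0153, 0.0001], [-0.0153, 0.0011], [-0.0152, 0.0021], [-0.015, 0.0031], [-0.0148, 0.0041], [-0.0145, 0.0051], [-0.0141, 0.006], [-0.0137, 0.007], [-0.0132, 0.0078], [-0.0126, 0.0087], [-0.012, 0.0095], [-0.0113, 0.0103], [-0.0106, 0.011], [-0.0099, 0.0117], [-0.0091, 0.0124], [-0.0082, 0.0129], [-0.0073, 0.0135], [-0.0064, 0.0139], [-0.0055, 0.0143], [-0.0045, 0.0146], [-0.0035, 0.0149], [-0.0025, 0.0151], [-0.0015, 0.0153], [-0.0005, 0.0153]]
```

Emit:
{"op": "drive_tool", "data": {
  "gripper": [1,1,1,1,1,1,1,1,1,1,1,1,1,1,1,1,1,1,1,1],
  "offset": [
    [-0.0119,0.0001,0],
    [-0.0153,0.0011,0],
    [-0.0152,0.0021,0],
    [-0.015,0.0031,0],
    [-0.0148,0.0041,0],
    [-0.0145,0.0051,0],
    [-0.0141,0.006,0],
    [-0.0137,0.007,0],
    [-0.0132,0.0078,0],
    [-0.0126,0.0087,0],
    [-0.012,0.0095,0],
    [-0.0113,0.0103,0],
    [-0.0106,0.011,0],
    [-0.0099,0.0117,0],
    [-0.0091,0.0124,0],
    [-0.0082,0.0129,0],
    [-0.0073,0.0135,0],
    [-0.0064,0.0139,0],
    [0,0,0],
    [0,0,0]
  ],
  "turn": [0,0,0,0,0,0,0,0,0,0,0,0,0,0,0,0,0,0,0,0]
}}

```text
time_s: 34.4
eef_pos: [517.3, -91.0, 114.3]
ee_rot: [0.517, -0.516, -0.483, 0.483]
force: [0.9, -0.5, -1.4]
grip_width: 0.174
```

```bash
python3 st.py; python3 look.py w33
```

```text
t 34.4 tcp [517.3 -91.  114.3] rack [-40.  -87.4 114.3] toolx yaw 86.18 F [ 0.9 -0.5 -1.4] g 0.174 j [-0.4   0.44  1.65 -0.    1.06 -1.9 ]
```

View pics/w33.png

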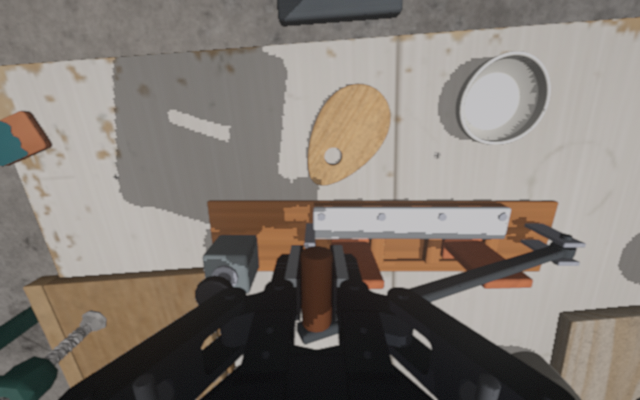

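Emit:
{"op": "drive_tool", "data": {
  "gripper": [1,1,1,1,1,0.6,0.6,0.6,0.6,0.5,0.5,0.5,0.5],
  "offset": [
    [-0.0055,0.0143,0],
    [-0.0045,0.0146,0],
    [-0.0035,0.0149,0],
    [-0.0025,0.0151,0],
    [0,0,0],
    [0,0,0],
    [0,0,0],
    [0,0,0],
    [0,-0.005,0],
    [0,-0.02,0],
    [0,-0.025,0],
    [0,0,0],
    [0,0,0]
  ],
  "turn": [0,0,0,0,0,0,0,0,0,0,0,0,0]
}}

```text
time_s: 35.53
eef_pos: [517.0, -106.2, 107.7]
ee_rot: [-0.515, 0.517, 0.484, -0.483]
force: [-0.0, 0.1, -0.0]
grip_width: 0.501
```

```bash
python3 st.py; python3 look.py w34; python3 - <<'E'
from h import *
f=np.load('w34.npz'); Q=w2r(cloud('wrist',f['d'],f['M']));d=f['d']
m=(d>0)&(abs(Q[...,0]+10)<4)&(Q[...,1]<110)&(Q[...,1]>-70)&(Q[...,2]>35)&(Q[...,2]<75)
q=Q[m]
for y in range(-70,110,20):
    k=q[(q[:,1]>y)&(q[:,1]<y+8)&(q[:,2]<85)]; print(y+4,len(k),np.median(k,0).round(1) if len(k) else '')
m=(d>0)&(Q[...,0]<-18)&(Q[...,0]>-60)&(abs(Q[...,1]+100)<25)&(Q[...,2]>40)&(Q[...,2]<85); q=Q[m]
print('knob',len(q),np.percentile(q,[2,50,98],0).round(1))
E
```

```text
t 35.53 tcp [ 517.  -106.2  107.7] rack [ -39.3 -102.6  107.7] toolx yaw 86.22 F [-0.   0.1 -0. ] g 0.501 j [-0.42  0.45  1.65 -0.    1.04 -1.93]
-66 0 
-46 69 [-13.7 -45.3  71.3]
-26 129 [-12.7 -26.2  72. ]
-6 128 [-12.9  -6.3  68.6]
14 117 [-12.8  13.9  65.5]
34 118 [-12.9  33.7  62.2]
54 119 [-12.8  54.   59.4]
74 104 [-12.6  73.9  56.1]
94 104 [-13.1  94.   52.7]
knob 637 [[ -56.1 -110.8   42.8]
 [ -38.5  -99.9   82.7]
 [ -18.7  -88.9   84.9]]
```

View pics/w34.png

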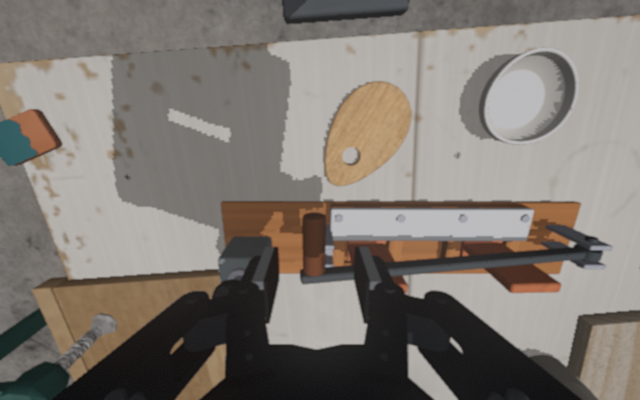

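Emit:
{"op": "drive_tool", "data": {
  "gripper": [1,1,1,1,1,1,1,1,1,1,1,1,1],
  "offset": [
    [-0.001,0,-0.001],
    [0,0,0],
    [0,0,0],
    [0,0.01,0],
    [0,0.01,0],
    [0,0.008,0],
    [0,0.008,0],
    [0,0.008,0],
    [0,0.006,0],
    [0,0.005,0],
    [0,0.003,0],
    [0,0,0],
    [0,0,0]
  ],
  "turn": [0,0,0,0,0,0,0,0,0,0,0,0,0]
}}

```text
time_s: 36.67
eef_pos: [517.4, -107.3, 49.5]
ee_rot: [-0.516, 0.516, 0.483, -0.483]
force: [-7.3, 2.5, 15.0]
grip_width: -0.001
```

```bash
python3 st.py
```

```text
t 36.67 tcp [ 517.4 -107.3   49.5] rack [ -38.8 -103.6   49.5] toolx yaw 86.21 F [-7.3  2.5 15. ] g -0.001 j [-0.43  0.54  1.69 -0.    0.91 -1.93]
```

Emit:
{"op": "drive_tool", "data": {
  "gripper": [1,1,1,1,1,1],
  "offset": [
    [0,-0.01,0],
    [0,-0.03,0],
    [0,-0.04,0],
    [0,-0.02,0],
    [0,0,0],
    [0,0,0]
  ],
  "turn": [0,0,0,0,0,0]
}}

```text
time_s: 37.17
eef_pos: [517.7, -107.3, 149.1]
ee_rot: [-0.516, 0.517, 0.483, -0.483]
force: [0.3, -0.0, -0.1]
grip_width: 0.006
```

```bash
python3 st.py 10,-162,110; python3 look.py w35; python3 - <<'E'
from h import *
f=np.load('w35.npz'); Q=w2r(cloud('wrist',f['d'],f['M']));d=f['d']
hsv=cv2.cvtColor(np.ascontiguousarray(f['r'][...,::-1]),cv2.COLOR_BGR2HSV)
m=(d>0)&(abs(Q[...,0]+10)<4)&(Q[...,1]<110)&(Q[...,1]>-80)&(Q[...,2]>40)&(Q[...,2]<60); q=Q[m]
p=np.polyfit(q[:,1],q[:,2],1); print('keeper slope',-p[0],'z at 0',p[1],len(q))
for ys in (54,-54):
    q=Q[(d>0)&(hsv[...,0]<13)&(hsv[...,1]>80)&(Q[...,2]>30)&(Q[...,2]<95)&(abs(Q[...,0])<20)&(abs(Q[...,1]-ys)<25)]
    t=q[q[:,2]>79]; print(ys,np.percentile(t,[3,97],0).round(1).tolist())
c=Q[(d>0)&(abs(Q[...,2]-82)<3)&(np.hypot(Q[...,0]-10,Q[...,1]+162)<22)]; print('cap',np.percentile(c,[2,98],0).round(1).tolist(),len(c))
E
```

```text
t 37.17 tcp [ 517.7 -107.3  149.1] rack [ -38.5 -103.6  149.1] toolx yaw 86.19 F [ 0.3 -0.  -0.1] g 0.006 j [-0.43  0.4   1.6   0.    1.14 -1.93]
10,-162,110 tool delta mm [-58.4  39.2 -48.4]
keeper slope -0.0011574486604919816 z at 0 47.22268789752949 1811
54 [[-5.7, 37.1, 79.4], [0.8, 69.9, 82.8]]
-54 [[-4.9, -70.6, 79.5], [1.9, -38.8, 82.5]]
cap [[-4.3, -175.3, 79.6], [21.5, -149.5, 83.5]] 823
```

View pics/w35.png

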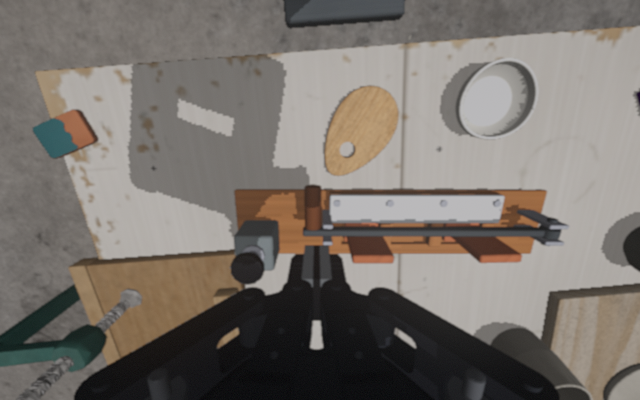

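Emit:
{"op": "drive_tool", "data": {
  "gripper": [1,1,1,1,1,1,1,1,1,1,1,1,1],
  "offset": [
    [-0.02,0,-0.016],
    [-0.02,0,-0.016],
    [-0.0184,0.02,-0.016],
    [0,0.02,0],
    [0,0.015,0],
    [0,0.008,0],
    [0,0.006,0],
    [0,0.005,0],
    [0,0.005,0],
    [0,0.003,0],
    [0,0,0],
    [0,0,0],
    [0,0,0]
  ],
  "turn": [0,0,0,0,0,0,0,0,0,0,0,0,0]
}}

```text
time_s: 38.3
eef_pos: [561.2, -168.5, 68.0]
ee_rot: [-0.516, 0.516, 0.483, -0.483]
force: [-7.3, 2.3, 13.3]
grip_width: 0.0
```

```bash
python3 st.py
```

```text
t 38.3 tcp [ 561.2 -168.5   68. ] rack [   8.9 -161.7   68. ] toolx yaw 86.22 F [-7.3  2.3 13.3] g 0.0 j [-0.49  0.61  1.49 -0.    1.03 -2.  ]
```

Emit:
{"op": "drive_tool", "data": {
  "gripper": [1,1,1,1],
  "offset": [
    [0,0.001,0],
    [0,0.001,0],
    [0,0,0],
    [0,0,0]
  ],
  "turn": [0,0,0,0]
}}

```text
time_s: 38.63
eef_pos: [561.2, -168.5, 67.7]
ee_rot: [-0.516, 0.516, 0.483, -0.483]
force: [-14.8, 5.5, 29.0]
grip_width: -0.001
```

Emit:
{"op": "drive_tool", "data": {
  "gripper": [1,1,1,1,1,1,1],
  "offset": [
    [0,-0.005,0],
    [0,-0.01,0],
    [0,-0.03,0],
    [0,-0.04,0],
    [0,-0.03,0.0],
    [0,-0.02,0],
    [0,0,0]
  ],
  "turn": [0,0,0,0,0,0,0]
}}

```text
time_s: 39.22
eef_pos: [563.1, -169.3, 204.7]
ee_rot: [-0.513, 0.519, 0.484, -0.482]
force: [0.2, 0.4, 0.5]
grip_width: 0.001
```

```bash
python3 st.py; python3 seat.py w36 54; python3 seat.py w37 -54; python3 - <<'E'
from h import *
f=np.load('w37.npz'); Q=w2r(cloud('wrist',f['d'],f['M']));d=f['d']
m=(d>0)&(abs(Q[...,0]+10)<4)&(Q[...,1]<110)&(Q[...,1]>-80)&(Q[...,2]>40)&(Q[...,2]<60); q=Q[m]
p=np.polyfit(q[:,1],q[:,2],1); print('keeper slope',-p[0],'z',p[1],len(q))
c=Q[(d>0)&(Q[...,2]>60)&(Q[...,2]<95)&(np.hypot(Q[...,0]-10,Q[...,1]+162)<13)]; print('cap z',np.median(c[:,2]),len(c))
r,d=ctrl.capture('scene'); save('s37',r)
E
```

```text
t 39.22 tcp [ 563.1 -169.3  204.7] rack [  11.  -162.5  204.7] toolx yaw 86.21 F [0.2 0.4 0.5] g 0.001 j [-0.49  0.47  1.35  0.    1.32 -2.  ]
ztop 82.9 top x [-5.4  1.8] top y [37.  71.1]
29 front x 0.3 19 | 37 front x -2.2 33 | 45 front x -5.2 88 | 53 front x -5.0 90 | 61 front x -5.1 90 | 69 front x -5.0 105 | 77 front x -4.6 156 | 
lean 1.82
lip x [-40.8 -12. ] z 24.4
ztop 82.8 top x [-4.7  2.1] top y [-71.3 -37.5]
29 front x 0.0 9 | 37 front x -2.8 17 | 45 front x -4.6 67 | 53 front x -4.5 64 | 61 front x -4.6 63 | 69 front x -4.5 86 | 77 front x -4.0 140 | 
lean 1.63
lip x [-41.1 -12.7] z 24.4
keeper slope 0.0002325101147422587 z 47.92621442303426 1295
cap z 82.65573791512313 518
```

View pics/s37.png

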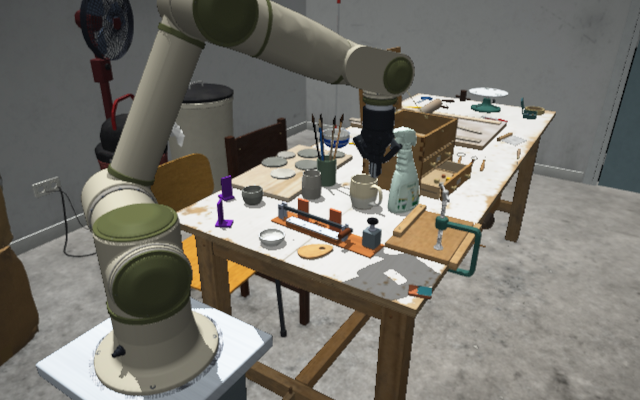

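Both tiles are upright, the keeper is level and the plunger is back up. The low points that skew the lean fit come from around the bar, and the blade faces are vertical from z=45 to 69. Handing in.

```bash
python3 -c "
from rig import ctrl
print(ctrl.finish_job())"
```

```text
the job is handed in; nothing more can be done
None
```

I loaded both terracotta tiles into the rack, closed the keeper, pressed the marking plunger fully down and let it up again. I handed the job in at about 39 s; no verdict is reported.

- **Tiles:** Only two terracotta tiles showed on the table. They are in slot 1 and slot 3, toes under the lip. The tool cannot tilt, so I leaned each tile about 15° by pressing its toe against the plunger housing while it was pinched. I then hooked the toe under the lip and let the heel drop in. The tile in slot 3 first stuck with its heel on the curb, and a gentle push seated it.
- **Keeper and plunger:** I swung the bar down and pressed it onto its stop with about 15 N. I then pushed the plunger to its hard stop: the fingertip stopped at 68 mm and the force reached 29 N.

**Last checks:**
- **Tiles:** The blade faces are vertical and the tops are at the seated height. The mid points are about 1–2 mm from the slot points by my estimate.
- **Keeper and plunger:** The keeper slope is about 0.000 rad. The plunger cap is back at about 82 mm, its rest height.
- **Clearance:** The gripper is well clear and the wrist force is near zero. The pots and tools look unmoved in the last picture, though I did not measure them.

**Check that disagreed:** The final automatic lean fit gave 1.6–1.8° for both tiles. Its low points lie next to the keeper bar. The blade faces above the bar read vertical, and a fit made before closing the keeper gave 0.0° for both.

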